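# Hang the repaired regulators and lock the collection rail

### The job

Hang every repaired regulator that is standing on the counter on the rail by its hook, grip towards you, and slide each one along under the guard until its hook is fully past the yellow band. When all are in, take the T-key from its wooden block, seat it in the square recess of the rail's lock and turn it fully clockwise until the red arm lies across the rail, then stand the key back in its block. Leave the other things on the counter where they are.

Things in the scene. Friction and masses are not known exactly. Their poses are not given: they have to be found in the camera images.
- hang1: gas regulator with blue dome bolted under a steel hook carrier (one rigid piece, 0.28 kg), standing on the counter at the start; may be absent. Origin: under its flat foot, below the rail line of the hook; z up, -x front. Regulator 62 mm across, centred at x +3, z 0-46, hose barb in front to x -55 at z 24. Hung, it is upright with its origin 40 mm above the counter under the rail axis
- hang1_grip (a point): centre of its black grip block, 22 (x) x 18 (y) x 34 (z) mm, at x -35, y 0, z 118 of the body; taken from above across its 18 mm width
- hang1_hook (a point): (hooks of all four are alike) centre of the rail when seated in its hook, at x 0, y 0, z 120 of the body. The hook is a strap 20 mm wide (y), open downwards: front leg x -13 to -9 (running down to the regulator), inside 18 mm wide, inner top z 126, outer top z 131, rear tip x 9 to 13 reaching down to z 108
- hang2: gas regulator with grey dome bolted under a steel hook carrier (one rigid piece, 0.28 kg), standing on the counter at the start; may be absent. Origin: under its flat foot, below the rail line of the hook; z up, -x front. Regulator 62 mm across, centred at x +3, z 0-46, hose barb in front to x -55 at z 24. Hung, it is upright with its origin 40 mm above the counter under the rail axis
- hang2_grip (a point): centre of its black grip block, 22 (x) x 18 (y) x 34 (z) mm, at x -35, y 0, z 118 of the body; taken from above across its 18 mm width
- hang3: gas regulator with red dome bolted under a steel hook carrier (one rigid piece, 0.28 kg), standing on the counter at the start; may be absent. Origin: under its flat foot, below the rail line of the hook; z up, -x front. Regulator 62 mm across, centred at x +3, z 0-46, hose barb in front to x -55 at z 24. Hung, it is upright with its origin 40 mm above the counter under the rail axis
- hang3_grip (a point): centre of its black grip block, 22 (x) x 18 (y) x 34 (z) mm, at x -35, y 0, z 118 of the body; taken from above across its 18 mm width
- hang4: gas regulator with blue dome bolted under a steel hook carrier (one rigid piece, 0.28 kg), standing on the counter at the start; may be absent. Origin: under its flat foot, below the rail line of the hook; z up, -x front. Regulator 62 mm across, centred at x +3, z 0-46, hose barb in front to x -55 at z 24. Hung, it is upright with its origin 40 mm above the counter under the rail axis
- hang4_grip (a point): centre of its black grip block, 22 (x) x 18 (y) x 34 (z) mm, at x -35, y 0, z 118 of the body; taken from above across its 18 mm width
- rack: fixed green steel rack with a horizontal steel rail, 12 mm diameter, axis 160 mm above the counter. Origin: on the counter under the middle of the 10 mm yellow band on the rail; x away from the robot, y along the rail. End posts (18 mm diameter) at y -115 and +270. Behind the rail: prop 16 mm at x 58, y 32; lock seat x 43 to 73, y -23 to 35, 161 mm high. Highest point 199 mm
- rail_load (a point): middle of the loading part of the rail, on its axis (rack y -57), open above: hooks go on here, between the near post and the yellow band, with the grip to the front (-x), coming from the front above the rail and lowered
- rail_mark (a point): middle of the yellow band, on the rail axis (rack y 0); the end of the guard strip beside it (rack y 8 to 26) is yellow too. Hooks are slid past the band towards +y
- guard (a point): middle of the underside of the fixed guard strip over the locked part of the rail (rack x -10 to +10, y 8 to 270, 179 to 184 mm high, 8 mm above a seated hook): no hook can be lifted on or off there, only slid in along the rail. The grips run 35 mm in front of the rail, clear of it. Four hangers fit, 62 mm or more apart, the farthest about 35 mm from the far post
- keeper (a joint): quarter-turn lock, vertical axis at rack x 55, y -10: brass boss 42 mm across with a flat red arm (72 mm from the axis, 14 wide, 168-176 mm high). 0 = open, arm behind the rail pointing almost to -y of the rack; grows clockwise seen from above to 1.4 rad (stop) = locked, arm square across the rail beside the guard's end so no hook slides out. Friction 0.08 N m holds it; starts at 0 to 0.25
- keeper_recess (a point): centre of the mouth of the square recess in the top of the brass boss, 199 mm above the counter; recess 13.5 mm square, 18 mm deep. Its z axis points up; its x and y axes are parallel to the sides of the square and turn with the lock (x points away from the red arm)
- key: T-handled square key, upright in its wooden block. Origin: centre of the tip; z up to the handle, x along the handle. Shank 12 mm square (sides parallel to x and y), its lowest 8 mm tapering to 8 mm square at the tip; orange handle bar 70 (x) x 16 (y) x 20 mm, centred 88 mm above the tip, top at 98 mm. Mass 0.1 kg. In the recess it has about 0.13 rad of play before it drives
- key_tip (a point): centre of the key's tip (same point as the key's origin)
- holder: fixed wooden key block, 50 x 50 x 50 mm, origin under its centre; the key stands in a square hole 15.5 mm wide (sides parallel to the block's), 40 mm deep, in the middle of its top
- holder_hole (a point): centre of the mouth of the hole in the key block, 50 mm above the counter; the tip of a key standing in it is 40 mm below
- cap: yellow plastic safety cap, 38 mm across, 22 mm tall, origin under its centre; bystander
- wrench: steel wrench lying on the counter, about 170 mm long, along its x; bystander
- disc: red rubber diaphragm disc lying flat, 68 mm across, 4 mm thick, origin under its centre; bystander
- gauge: chrome pressure gauge lying face up, 62 mm across, 28 mm tall, brass stem to x = -58; origin under its centre; bystander
- nut: brass hexagon union nut, 30 mm across, 18 mm tall, origin under its centre; bystander

How it is judged:
On the way, in this order (a step that is already met when the one before it is completed fails the run):
1. every regulator hangs released on the rail, grip to the front, its hook past the yellow band, with the lock still open (y of hang1 in the frame of rack between 0.008 and 0.262 m and x of hang1 in the frame of rack between -0.015 and 0.015 m and x of each of hang1_grip, hang2_grip, hang3_grip, hang4_grip in the frame of rack below -0.02 m and height (world z) of hang1 between 0.03 and 0.052 m and angle between each of hang1, hang2, hang3, hang4's own z axis and vertical below 0.2 rad and contact force between each of hang1, hang2, hang3, hang4 and the fingers below 0.1 N and linear speed of each of hang1, hang2, hang3, hang4 below 0.05 m/s and y of hang2 in the frame of rack between 0.008 and 0.262 m and x of hang2 in the frame of rack between -0.015 and 0.015 m and height (world z) of hang2 between 0.03 and 0.052 m and y of hang3 in the frame of rack between 0.008 and 0.262 m and x of hang3 in the frame of rack between -0.015 and 0.015 m and height (world z) of hang3 between 0.03 and 0.052 m and y of hang4 in the frame of rack between 0.008 and 0.262 m and x of hang4 in the frame of rack between -0.015 and 0.015 m and height (world z) of hang4 between 0.03 and 0.052 m and value of joint keeper below 0.4 rad), for 0.2 s.
2. the key is seated in the recess of the lock, which is still open (horizontal distance between key_tip and keeper_recess below 0.005 m and z of key_tip in the frame of keeper_recess below -0.011 m and value of joint keeper below 0.4 rad), for 0.1 s.
3. the lock is turned to the stop with the key in its recess (horizontal distance between key_tip and keeper_recess below 0.005 m and z of key_tip in the frame of keeper_recess below -0.011 m and value of joint keeper above 1.25 rad), for 0.1 s.
At the end, for the whole second after the job is handed in: Every regulator present hangs upright (0.2 rad) and at rest, grip to the front, its hook past the yellow band on the guarded side (rack y over 8 mm); the lock is over 1.25 of 1.4 rad; the key stands in its block, tip within 8 mm of the hole's axis and 33 mm deep or more (y of hang1 in the frame of rack between 0.008 and 0.262 m and x of hang1 in the frame of rack between -0.015 and 0.015 m and x of each of hang1_grip, hang2_grip, hang3_grip, hang4_grip in the frame of rack below -0.02 m and height (world z) of hang1 between 0.03 and 0.052 m and angle between each of hang1, hang2, hang3, hang4, key's own z axis and vertical below 0.2 rad and contact force between each of hang1, hang2, hang3, hang4 and the fingers below 0.1 N and linear speed of each of hang1, hang2, hang3, hang4, key below 0.05 m/s and y of hang2 in the frame of rack between 0.008 and 0.262 m and x of hang2 in the frame of rack between -0.015 and 0.015 m and height (world z) of hang2 between 0.03 and 0.052 m and y of hang3 in the frame of rack between 0.008 and 0.262 m and x of hang3 in the frame of rack between -0.015 and 0.015 m and height (world z) of hang3 between 0.03 and 0.052 m and y of hang4 in the frame of rack between 0.008 and 0.262 m and x of hang4 in the frame of rack between -0.015 and 0.015 m and height (world z) of hang4 between 0.03 and 0.052 m and value of joint keeper above 1.25 rad and horizontal distance between key_tip and holder_hole below 0.008 m and z of key_tip in the frame of holder_hole below -0.033 m); the robot touches nothing.
It fails at once if the cap is knocked aside (more than 5 cm) (distance of cap from where it was at the start of the episode above 0.05 m).
It fails at once if the wrench is knocked aside (more than 5 cm) (distance of wrench from where it was at the start of the episode above 0.05 m).
It fails at once if the disc is knocked aside (more than 5 cm) (distance of disc from where it was at the start of the episode above 0.05 m).
It fails at once if the gauge is knocked aside (more than 5 cm) (distance of gauge from where it was at the start of the episode above 0.05 m).
It fails at once if the nut is knocked aside (more than 5 cm) (distance of nut from where it was at the start of the episode above 0.05 m).
Of hang1, hang2, hang3, hang4 only 3 to 4 are there at a start; the rules pass over those that are not, and their reading is None.
At some moment in a run one of hang1, hang2, hang3, hang4 may be knocked a few centimetres aside while the robot is not near it.
It also fails if it takes over 210 s, if anything falls off the work surface, if the arm or the gripper's body presses on something with over 40 N, if the wrist force passes 120 N, or if a joint passes its speed limit or range.

### The arm

A 6-joint arm with a two-finger parallel gripper is mounted at the origin on the work surface. World frame = base frame: x ahead of the robot, y to its left, z up, the work surface at z = 0. Lengths are in m, angles in rad, forces in N, time in s.
With the tool pointing down it reaches from about 0.25 to 0.725 m from the base axis. Payload 4 kg.
Tool frame: the origin (TCP) lies between the finger pads; the fingertips stand 11 mm ahead of it and the grasp point (between the pads) lies 8 mm behind it; z points along the fingers, y is the direction in which the jaws open and shut (so a half turn about z gives the same grasp; the last joint's range is limited). The gripper opens to 85 mm and grips with 20 to 120 N. Pads are 22 mm wide; open, the fingers measure 114 mm over their backs; the gripper's body (76 mm by 85 mm) begins 54 mm behind the grasp point. The pads swing forward as they close: fully open they stand 13 mm farther back than shut.
Start: joints at [-1.291, 0.241, 0.005, 1.335, 0, 1.571], TCP at [0.138, -0.481, 0.242] pointing down, gripper open.
Joint ranges: [-2.72, 2.72], [-1.05, 1.87], [-1.09, 1.28], [-1.99, 2.15], [-1.42, 1.44], [-3.14, 3.14]. Speed limits (rad/s): [2.79, 2.79, 3.14, 3.14, 3.14, 3.14].

### API

Orientations are given as a 3x3 rotation matrix whose columns are the frame's x, y, z axes.
In Python, from bench import * gives the robot as it stands.
- The arm moves only by the tool carry_out, never from a script. Its argument "motion" is one flat list of numbers, 7 for each row, row after row: the finger opening in mm, from 0 to 85.4, then the shift along the tool's x, y, z in mm, then the turn, a rotation vector about the tool's x, y, z in rad. A call has 1 to 8 rows; each row is the pose to reach, as a shift and turn from the pose commanded when the call began, along the tool's axes at that moment; what a row does not reach only later rows make up. A row lasts 1/10 s, in which the tool goes at most 50 mm and 8.59 degrees, less where a joint would pass 70% of its speed; a pose out of reach is approached as far as the arm can. A call with a gripper value outside its range is refused whole. The fingers move at their own pace and stop on an object; "squeeze" is the grip in N (left out, the last holds). Time passes only in rows, so rows that repeat a pose let the fingers close. It gives the time, the measured TCP pose, the force and the opening at its end, in the units of the state.
- sense(): the state, without advancing time (a new reading comes with each control period).
- camera(name): name is "side" or "top"; returns a dict with "frame" (480x640x3 uint8, blue, green, red), "z_map" (480x640 float32, m along the optical axis (not along the pixel's ray), 0 where there is no reading), "fx", "fy", "cx", "cy" (pixels), "distortion" ([k1, k2, p1, p2, k3] as OpenCV has them; the pictures are not rectified), "rvec" (rotation vector, rad) and "tvec" (3), from world to camera coordinates, as OpenCV has them. Camera axes: x right, y down, z forward; pixel columns grow to the right and rows downward; lengths in m; the calibration is good to about 2 mm. A picture is of the moment at which its call begins.
- job_done(): hands the job in, once; it reports no verdict.
Trained networks look in a picture, given as the dict that the camera call returned (one of the last four; its "shot" number tells which), for a name from the list of things; names that differ only in an ending like _2 or _b are one class to them, and where a whole thing is asked for, a point or a joint stands for the part that bears it (a point fixed in the world has none). Each returns a list of dicts, best first, with "p" (0 to 1); they miss things now and then, are a little off and sometimes report something else, mostly with a low value. They report only what shows in the picture. A call takes as long as a camera call.
- search_frame(picture, name): "location" ([column, row] in pixels, amid what is visible of it).
- regions_of(picture, name): "pixels" (480x640 bool, what is visible of it) and "location" ([column, row] in pixels, amid what is visible of it).
The state is a dict: "t": time; "joint_positions": joint angles; "joint_vel": joint speeds; "joint_efforts": joint torques, N m; "position": TCP position; "eef_rot": TCP orientation; "wrist_force": force on the tool from outside, world axes, zero at the start; "wrist_torque": the same for the moment, N m; "finger_gap": finger opening in m.
Only numpy, scipy, OpenCV 4.12 (cv2) and the standard library are available. Lean on these libraries where they do the work, as an engineer would, in place of code of your own. Each camera call takes 0.05 s, during which the arm holds its last target.

## Working session

There is one attempt and no reset: what is moved stays moved. The work goes in short steps, Python scripts to look and compute and a tool call to move; the robot and the scene stay as the last step left them, time stands still between calls to the robot, and variables do not carry over. Pictures are saved under pics/ and viewed, and the job is handed in when it is done.

Besides the shell and the picture viewer there is one more tool, called after "Request:" as a command line: name --argument value ..., lists and objects as JSON in quotes. carry_out: Moves the arm, as the interface text tells. Its arguments: {"type":"object","properties":{"motion":{"type":"array","items":{"type":"number"}},"squeeze":{"type":"number"}},"required":["motion"]}

```bash
ls; mkdir -p pics; python3 - <<'E'
from bench import *
import cv2
s=sense();print(s)
for n in("side","top"):
    c=camera(n);cv2.imwrite(f"pics/a_{n}.png",c["frame"]);print({k:v for k,v in c.items() if k not in("frame","z_map")})
E
```

```text
pics
{'t': 0.0, 'joint_positions': array([-1.29099415e+00,  2.41452771e-01,  3.73279392e-03,  1.33520039e+00,
       -2.72961213e-05,  1.57081280e+00]), 'joint_vel': array([ 1.95901816e-04, -1.35771994e-03,  1.85183937e-03, -3.36281134e-05,
       -1.79540063e-03,  8.97505257e-04]), 'joint_efforts': array([ 1.30474276e-03, -3.72320437e+01,  2.52406150e+01,  1.71523966e-02,
        1.93371540e-05,  2.62856553e-06]), 'position': array([ 0.13790788, -0.47997534,  0.24139633]), 'eef_rot': array([[ 9.61114622e-01,  2.76149069e-01, -6.12820695e-04],
       [ 2.76149748e-01, -9.61112470e-01,  2.03389628e-03],
       [-2.73310472e-05, -2.12403774e-03, -9.99997744e-01]]), 'wrist_force': array([-0.06746603, -0.22184622, -0.01315605]), 'wrist_torque': array([-0.00293279,  0.01617487,  0.03284589]), 'finger_gap': 0.08526700450087271}
{'fx': 523.5253281884353, 'fy': 523.5253281884353, 'cx': 317.41804807769336, 'cy': 240.95082701252227, 'distortion': array([-0.04598058,  0.        ,  0.        ,  0.        ,  0.        ]), 'rvec': array([ 0.44651703, -2.7989806 ,  1.0823606 ]), 'tvec': array([0.47848981, 0.23245878, 1.03600162]), 'shot': 1}
{'fx': 496.43786535981144, 'fy': 496.43786535981144, 'cx': 318.00644342928456, 'cy': 240.59923364430546, 'distortion': array([0.01802249, 0.        , 0.        , 0.        , 0.        ]), 'rvec': array([ 2.14871777, -2.16932369,  0.106924  ]), 'tvec': array([-0.01525337,  0.51318654,  1.32459755]), 'shot': 2}
```

View pics/a_side.png

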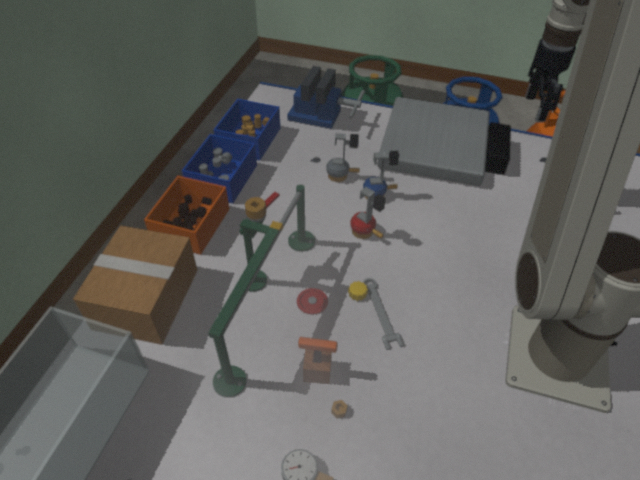

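View pics/a_top.png

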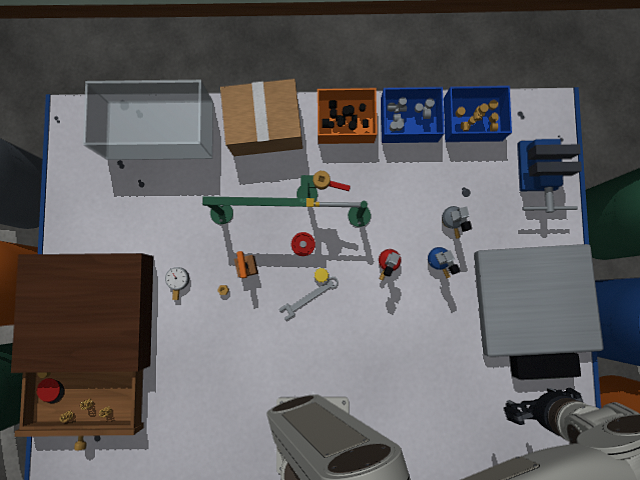

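```bash
cat > h.py <<'E'
from bench import *
import numpy as np, cv2
from scipy.optimize import least_squares
def cloud(c,mask=None):
    z=c["z_map"]; m=z>0
    if mask is not None: m&=mask
    v,u=np.nonzero(m)
    K=np.array([[c["fx"],0,c["cx"]],[0,c["fy"],c["cy"]],[0,0,1]])
    p=cv2.undistortPoints(np.stack([u,v],1).astype(np.float64)[:,None],K,c["distortion"])[:,0]
    d=z[v,u].astype(float); P=np.column_stack([p*d[:,None],d])
    R=cv2.Rodrigues(c["rvec"])[0]
    return (P-c["tvec"])@R, np.stack([u,v],1)
def proj(c,P):
    K=np.array([[c["fx"],0,c["cx"]],[0,c["fy"],c["cy"]],[0,0,1]])
    return cv2.projectPoints(np.asarray(P,float).reshape(-1,1,3),c["rvec"],c["tvec"],K,c["distortion"])[0][:,0]
def box(p,lo,hi):
    lo=np.array(lo);hi=np.array(hi);q=np.abs(p-(lo+hi)/2)-(hi-lo)/2
    return np.linalg.norm(np.maximum(q,0),axis=1)+np.minimum(q.max(1),0)
def cyl(p,c,r,z0,z1):
    d=np.hypot(p[:,0]-c[0],p[:,1]-c[1])-r; e=np.abs(p[:,2]-(z0+z1)/2)-(z1-z0)/2
    q=np.column_stack([d,e]);return np.linalg.norm(np.maximum(q,0),axis=1)+np.minimum(q.max(1),0)
def cylx(p,x0,x1,y,z,r): return cyl(p[:,[1,2,0]],(y,z),r,x0,x1)
def cyly(p,y0,y1,x,z,r): return cyl(p[:,[0,2,1]],(x,z),r,y0,y1)
def sd_hang(p):
    return np.min([cyl(p,(3,0),31,0,30), box(p,(-46,-9,101),(-24,9,135)), box(p,(-13,-10,46),(-9,10,131)),
      box(p,(-13,-10,126),(13,10,131)),box(p,(9,-10,108),(13,10,131)),cylx(p,-55,-25,0,24,6)],axis=0)
def sd_hang_top(p): # upper part only
    return np.min([box(p,(-46,-9,101),(-24,9,135)), box(p,(-13,-10,46),(-9,10,131)),
      box(p,(-13,-10,126),(13,10,131)),box(p,(9,-10,108),(13,10,131))],axis=0)
def sd_rack(p):
    return np.min([cyl(p,(0,-115),9,10,165),cyl(p,(0,270),9,10,180),cyly(p,-115,270,0,160,6),box(p,(-10,8,179),(10,270,184)),cyl(p,(55,-10),21,180,199)],axis=0)
def sd_key(p): return np.min([box(p,(-35,-8,78),(35,8,98)),box(p,(-6,-6,8),(6,6,78))],axis=0)
def sd_holder(p): return box(p,(-25,-25,0),(25,25,50))
def fit(P,sd,yaw0s,xy0,z=0.,zfree=False,scale=3.):
    best=None
    for y0 in yaw0s:
        def f(q):
            c,s=np.cos(q[2]),np.sin(q[2]); d=P*1000-[q[0],q[1],q[3] if zfree else z]
            return sd(np.column_stack([c*d[:,0]+s*d[:,1],-s*d[:,0]+c*d[:,1],d[:,2]]))
        r=least_squares(f,[xy0[0],xy0[1],y0]+([z] if zfree else []),loss='soft_l1',f_scale=scale,x_scale=[10,10,.1]+([10] if zfree else []))
        if best is None or r.cost<best.cost:best=r
    return best.x, np.median(np.abs(best.fun)), best.cost/len(P)
E
cat > l.py <<'E'
from h import *
cs={n:camera(n) for n in("top","side")}
YA=np.arange(-3,3.2,.6)
for n in["hang1","hang2","hang3","hang4"]:
    for k,c in cs.items():
        for r in regions_of(c,n):
            P,_=cloud(c,r["pixels"]);
            if len(P)<20: continue
            P=P[P[:,2]>0.004]
            print(n,k,round(r["p"],2),np.round(r["location"]),len(P),end=' ')
            if len(P)<20: print();continue
            q,m,co=fit(P,sd_hang,YA,np.median(P,0)[:2]*1000);print(np.round(q,2),round(m,2),round(co,2))
for n in["rack","key","holder","keeper","cap","wrench","disc","gauge","nut"]:
    for k,c in cs.items():
        for r in regions_of(c,n)[:2]:
            P,_=cloud(c,r["pixels"]);print(n,k,round(r["p"],2),np.round(r["location"]),len(P),np.round(np.median(P,0)*1000) if len(P) else '',end=' ')
            sd={"rack":sd_rack,"key":sd_key,"holder":sd_holder}.get(n)
            if sd and len(P)>20:
                m=np.median(P,0)*1000
                q,mm,co=fit(P[P[:,2]>.004],sd,[0,.3,-.3,1.57-.5,1.57] if n!="rack" else [0],m[:2] if n!="rack" else [m[0],m[1]-80],zfree=(n=="key"),z=10 if n=="key" else 0);print(np.round(q,3),round(mm,2),round(co,2))
            else:print()
E
python3 l.py
```

```text
hang1 top 0.84 [456. 217.] 588 [ 5.7511e+02 -3.8342e+02  3.4000e-01] 4.33 11.19
hang1 top 0.8 [389. 258.] 449 [ 4.6021e+02 -2.1128e+02 -4.1000e-01] 3.81 11.31
hang1 top 0.67 [445. 258.] 595 [ 463.57 -340.83    0.56] 4.42 11.97
hang1 side 0.94 [368. 217.] 1004 [ 456.21 -213.21   -0.51] 3.2 12.01
hang1 side 0.8 [381. 177.] 707 [ 461.57 -340.67    0.51] 3.26 24.2
hang1 side 0.61 [342. 169.] 742 [ 5.7308e+02 -3.8949e+02  1.2000e-01] 3.59 14.34
hang2 top 0.84 [456. 217.] 588 [ 5.7511e+02 -3.8342e+02  3.4000e-01] 4.33 11.19
hang2 top 0.8 [389. 258.] 449 [ 4.6021e+02 -2.1128e+02 -4.1000e-01] 3.81 11.31
hang2 top 0.67 [445. 258.] 595 [ 463.57 -340.83    0.56] 4.42 11.97
hang2 side 0.94 [368. 217.] 1004 [ 456.21 -213.21   -0.51] 3.2 12.01
hang2 side 0.8 [381. 177.] 707 [ 461.57 -340.67    0.51] 3.26 24.2
hang2 side 0.61 [342. 169.] 742 [ 5.7308e+02 -3.8949e+02  1.2000e-01] 3.59 14.34
hang3 top 0.84 [456. 217.] 588 [ 5.7511e+02 -3.8342e+02  3.4000e-01] 4.33 11.19
hang3 top 0.8 [389. 258.] 449 [ 4.6021e+02 -2.1128e+02 -4.1000e-01] 3.81 11.31
hang3 top 0.67 [445. 258.] 595 [ 463.57 -340.83    0.
[... 1544 characters left out ...]
 [ 447. -344.   55.] 
cap top 0.73 [456. 217.] 590 [ 560. -388.   48.] 
cap top 0.64 [320. 273.] 149 [420. -30.  21.] 
cap side 0.68 [361. 289.] 313 [420. -21.  23.] 
cap side 0.41 [254. 206.] 555 [638. -27. 195.] 
wrench top 0.76 [308. 299.] 508 [355.  14.   6.] 
wrench side 0.66 [384. 319.] 686 [353.  23.  10.] 
disc top 0.71 [305. 244.] 441 [507.  22.   4.] 
disc top 0.7 [177. 281.] 453 [412. 365.  26.] 
disc side 0.8 [312. 301.] 615 [507.  26.   7.] 
disc side 0.26 [318. 344.] 529 [445. 182. 108.] 
gauge top 0.87 [176. 279.] 503 [410. 366.  25.] 
gauge side 0.93 [304. 464.] 1113 [415. 367.  28.] 
nut top 0.53 [220. 289.] 93 [382. 243.  17.] 
nut side 0.61 [335. 413.] 231 [383. 245.  18.]
```

```bash
cat > l2.py <<'E'
from h import *
cs={n:camera(n) for n in("side","top")}
Q={}
for k,c in cs.items():
    P,uv=cloud(c)
    t=(np.abs(P[:,2])<.03)&(P[:,0]>.3)&(P[:,0]<.7)&(np.abs(P[:,1])<.35); print(k,"table z",np.median(P[t,2])*1000)
    Q[k]=P
def near(P,x,y,r,z0,z1): return P[(np.hypot(P[:,0]*1000-x,P[:,1]*1000-y)<r)&(P[:,2]>z0/1e3)&(P[:,2]<z1/1e3)]
for n,(x,y,a) in dict(red=(458,-212,-.45),blue=(462,-341,.53),grey=(574,-386,.25)).items():
    A=[]
    for k,P in Q.items():
        p=near(P,x,y,75,95,145);A.append(p)
        p2=near(P,x,y,75,6,145)
        q=fit(p,sd_hang_top,[a],(x,y)); q2=fit(p2,sd_hang,[a],(x,y));print(n,k,len(p),np.round(q[0],2),round(q[1],2),np.round(q2[0],2),round(q2[1],2))
    q=fit(np.vstack(A),sd_hang_top,[a-.2,a,a+.2],(x,y));print(n,'both',np.round(q[0],2),round(q[1],2))
for k,P in list(Q.items())+[('both',np.vstack(list(Q.values())))]:
    p=P[(P[:,0]>.55)&(P[:,0]<.68)&(P[:,1]>-.16)&(P[:,1]<.3)&(P[:,2]>.06)&(P[:,2]<.21)]
    X=p*1000; p=p[~((X[:,0]>610)&(X[:,2]<190))]
    q=fit(p,sd_rack,[-.015],(592,-12));print('rack',k,len(p),np.round(q[0],3),round(q[1],2))
    p=near(P,446,178,45,55,125); q=fit(p,sd_key,[.1,.3],(446,178),z=10,zfree=True);print('key',k,np.round(q[0],3),round(q[1],2))
    p=near(P,446,178,45,5,52); q=fit(p,sd_holder,[.1,.3],(446,178));print('holder',k,np.round(q[0],3),round(q[1],2))
    p=near(P,638,-22,30,185,210);print('boss',np.round(np.median(p,0)*1000,1),np.round((p.max(0)+p.min(0))*500,1))
    X=P*1000;p=P[(X[:,0]>600)&(X[:,0]<670)&(X[:,1]<-50)&(X[:,1]>-140)&(X[:,2]>160)&(X[:,2]<185)]
    print('arm',len(p), np.round(np.median(p,0)*1000,1), np.polyfit(p[:,1],p[:,0],1))
E
python3 l2.py
```

```text
side table z 2.85847044431235
top table z 0.06344657603346582
red side 359 [ 4.5630e+02 -2.1102e+02 -4.2000e-01] 1.33 [ 457.16 -212.09   -0.47] 3.55
red top 194 [ 4.5682e+02 -2.1199e+02 -4.1000e-01] 1.14 [ 4.5926e+02 -2.1163e+02 -4.2000e-01] 3.77
red both [ 4.5652e+02 -2.1131e+02 -4.2000e-01] 1.26
blue side 294 [ 4.5903e+02 -3.4563e+02  4.5000e-01] 1.24 [ 461.63 -338.9     0.56] 3.84
blue top 208 [ 4.6114e+02 -3.4776e+02  4.3000e-01] 0.94 [ 464.09 -341.27    0.52] 4.4
blue both [ 4.5938e+02 -3.4609e+02  4.5000e-01] 1.32
grey side 246 [ 5.7141e+02 -3.8569e+02  2.6000e-01] 1.64 [ 5.7258e+02 -3.7546e+02  4.9000e-01] 4.88
grey top 217 [ 5.7112e+02 -3.9016e+02  2.0000e-01] 1.1 [ 5.7514e+02 -3.8379e+02  3.5000e-01] 4.44
grey both [ 5.7051e+02 -3.8732e+02  2.4000e-01] 1.58
rack side 3006 [ 5.90148e+02 -1.86700e+01 -3.00000e-02] 2.32
key side [4.46403e+02 1.76881e+02 1.75000e-01 1.24390e+01] 0.72
holder side [4.45474e+02 1.77029e+02 2.14000e-01] 0.83
boss [641.9 -22.6 200.9] [644.2 -21.  195.8]
arm 118 [629.6 -78.7 178.4] [0.18116354 0.64363032]
rack top 1569 [ 5.9051e+02 -1.8999e+01 -2.8000e-02] 1.18
key top [4.48060e+02 1.78003e+02 2.22000e-01 1.00190e+01] 1.19
holder top [4.45145e+02 1.77508e+02 2.54000e-01] 1.11
boss [642.  -30.7 198.8] [643.5 -22.  195.5]
arm 122 [631.9 -76.9 175.8] [0.2412338  0.65047577]
rack both 4575 [ 5.90274e+02 -1.87090e+01 -2.90000e-02] 1.83
key both [4.46720e+02 1.77085e+02 1.81000e-01 1.19630e+01] 0.87
holder both [4.45477e+02 1.77066e+02 2.17000e-01] 0.92
boss [641.9 -25.9 199.6] [644.2 -21.2 195.7]
arm 240 [630.9 -77.1 176.9] [0.22370182 0.64807294]
```

```bash
cat > go.py <<'E'
from h import *
import sys
def plan(x,y,z,th):
    s=sense();R=s["eef_rot"];p=s["position"]*1000
    d=R.T@(np.array([x,y,z])-p)
    Rt=np.array([[np.cos(th),np.sin(th),0],[np.sin(th),-np.cos(th),0],[0,0,-1]])
    rv=cv2.Rodrigues(R.T@Rt)[0][:,0]
    print("t",round(s["t"],2),"pos",np.round(p,1),"th",round(np.arctan2(R[1,0],R[0,0]),3),"j",np.round(s["joint_positions"],2),"F",np.round(s["wrist_force"],1),"gap",round(s["finger_gap"]*1e3,1))
    print("shift",np.round(d,1),"turn",np.round(rv,3),"rows",np.linalg.norm(d)/50,np.linalg.norm(rv)/.15)
if __name__=="__main__": plan(*map(float,sys.argv[1:5]))
E
python3 go.py 424.5 -197.5 200 -0.42
```

```text
t 1.6 pos [ 138.1 -480.6  242.3] th 0.28 j [-1.29  0.24  0.01  1.34 -0.    1.57] F [-0.2 -0.6  0.8] gap 85.6
shift [ 353.5 -192.9   42.3] turn [0.  0.  0.7] rows 8.09826384591948 4.6655264502549105
```

Request:
carry_out --motion '[50,354,-193,42,0,0,0.7,50,354,-193,42,0,0,0.7,50,354,-193,42,0,0,0.7,50,354,-193,42,0,0,0.7,50,354,-193,42,0,0,0.7,50,354,-193,42,0,0,0.7,50,354,-193,42,0,0,0.7,50,354,-193,42,0,0,0.7]' --squeeze 50

```text
t: 2.4
position: [0.3997, -0.2223, 0.2043]
eef_rot: [[0.913, -0.408, 0.001], [-0.408, -0.913, -0.001], [0.001, 0.0, -1.0]]
wrist_force: [1.1, -0.3, 0.8]
finger_gap: 0.0498
```

```bash
python3 go.py 424.5 -197.5 200 -0.42; python3 - <<'E'
from h import *
for n in("side","top"):
    c=camera(n);cv2.imwrite(f"pics/b_{n}.png",c["frame"])
a=cv2.imread("pics/b_side.png");b=cv2.imread("pics/b_top.png")
cv2.imwrite("pics/b.png",cv2.resize(np.hstack([a,b]),(800,300)))
E
```

```text
t 2.4 pos [ 399.7 -222.3  204.3] th -0.421 j [-0.51  0.18 -0.18  1.22 -0.    3.05] F [ 1.1 -0.3  0.8] gap 49.8
shift [ 12.5 -32.8   4.3] turn [ 0.    -0.001 -0.001] rows 0.7064663208845999 0.007788769730080113
```

View pics/b.png

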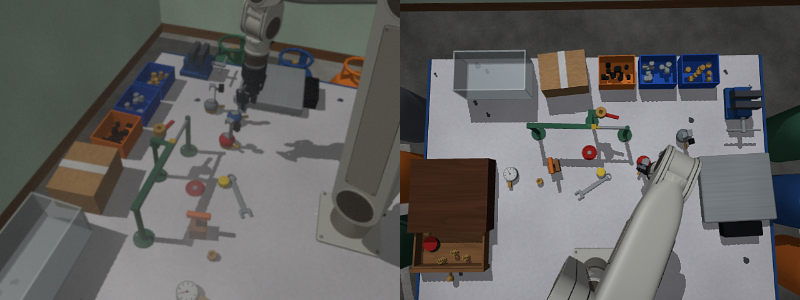

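Request:
carry_out --motion '[50,12,-33,0,0,0,-0.15,50,12,-33,0,0,0,-0.3,50,12,-33,0,0,0,-0.45,50,12,-33,0,0,0,-0.6,50,12,-33,0,0,0,-0.75,50,12,-33,0,0,0,-0.9,50,12,-33,0,0,0,-1.05,50,12,-33,0,0,0,-1.2]'

```text
t: 3.3
position: [0.4224, -0.1993, 0.2043]
eef_rot: [[0.707, 0.707, -0.0], [0.707, -0.707, -0.0], [-0.0, 0.0, -1.0]]
wrist_force: [0.3, -0.9, -0.1]
finger_gap: 0.0501
```

Request:
carry_out --motion '[50,0,0,0,0,0,-1.2,50,0,0,0,0,0,-1.2,50,0,0,0,0,0,-1.2,50,0,0,0,0,0,-1.2,50,0,0,0,0,0,-1.2,50,0,0,0,0,0,-1.2,50,0,0,0,0,0,-1.2,50,0,0,0,0,0,-1.2]'

```text
t: 4.1
position: [0.4224, -0.1993, 0.2043]
eef_rot: [[-0.402, 0.915, -0.0], [0.915, 0.402, -0.0], [-0.0, -0.0, -1.0]]
wrist_force: [0.6, 0.6, -0.2]
finger_gap: 0.0499
```

```bash
python3 go.py 424.5 -197.5 180 2.72
```

```text
t 4.1 pos [ 422.4 -199.3  204.3] th 1.985 j [-0.44  0.2  -0.15  1.22 -0.    0.72] F [ 0.6  0.6 -0.2] gap 49.9
shift [ 0.8  2.7 24.3] turn [-0.     0.    -0.735] rows 0.48994441720710663 4.900191380341463
```

Request:
carry_out --motion '[50,0.8,2.7,20,0,0,-0.735,50,0.8,2.7,20,0,0,-0.735,50,0.8,2.7,20,0,0,-0.735,50,0.8,2.7,20,0,0,-0.735,50,0.8,2.7,20,0,0,-0.735,50,0.8,2.7,50,0,0,-0.735,50,0.8,2.7,75,0,0,-0.735,50,0.8,2.7,92,0,0,-0.735]'

```text
t: 4.9
position: [0.4239, -0.1972, 0.1108]
eef_rot: [[-0.91, 0.415, -0.002], [0.415, 0.91, 0.0], [0.002, -0.0, -1.0]]
wrist_force: [0.2, 1.0, -0.3]
finger_gap: 0.0501
```

```bash
python3 go.py 424.5 -197.5 112 2.72; python3 - <<'E'
from h import *
a=camera("side")["frame"];b=camera("top")["frame"]
cv2.imwrite("pics/c.png",np.hstack([cv2.resize(a[100:300,260:460],(400,400)),cv2.resize(b[170:320,320:470],(400,400))]))
E
```

```text
t 4.9 pos [ 423.9 -197.2  110.8] th 2.714 j [-0.44  0.28 -0.3   0.99 -0.   -0.01] F [ 0.2  1.  -0.3] gap 50.1
shift [-0.7 -0.  -1.2] turn [-0.    -0.002 -0.006] rows 0.02716142823362647 0.04273846976363855
```

View pics/c.png

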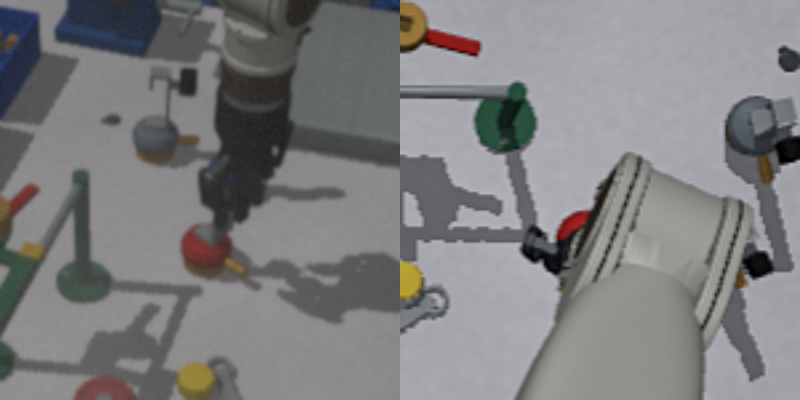

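Request:
carry_out --motion '[10,0,0,0,0,0,0,10,0,0,0,0,0,0,10,0,0,0,0,0,0,10,0,0,0,0,0,0,10,0,0,0,0,0,0,10,0,0,0,0,0,0,10,0,0,-10,0,0,0,10,0,0,-20,0,0,0]' --squeeze 60

```text
t: 5.8
position: [0.4244, -0.1965, 0.1323]
eef_rot: [[-0.91, 0.414, -0.002], [0.414, 0.91, 0.001], [0.002, -0.0, -1.0]]
wrist_force: [0.4, 0.6, -1.4]
finger_gap: 0.0171
```

```bash
python3 - <<'E'
from go import *
R=np.array([[np.cos(-.029),-np.sin(-.029)],[np.sin(-.029),np.cos(-.029)]]);o=np.array([590.3,-18.8])
for y in(-57,50,125,200):
  for x in (-110,-35): print(y,x,o+R@[x,y])
E
python3 go.py 478 -72 200 3.1126
```

```text
-57 -110 [478.69348344 -72.58648029]
-57 -35 [553.66194815 -74.76117544]
50 -110 [481.79604853  34.36852936]
50 -35 [556.76451324  32.19383421]
125 -110 [483.97074368 109.33699407]
125 -35 [558.93920839 107.16229892]
200 -110 [486.14543883 184.30545878]
200 -35 [561.11390354 182.13076363]
t 5.8 pos [ 424.4 -196.5  132.3] th 2.715 j [-0.43  0.26 -0.27  1.04 -0.   -0.01] F [ 0.4  0.6 -1.4] gap 17.1
shift [  2.8 135.5 -67.7] turn [ 0.    -0.002 -0.398] rows 3.029859403111501 2.6519083383615056
```

Request:
carry_out --motion '[10,0,0,-35,0,0,0,10,0,0,-55,0,0,0,10,2,40,-55,0,0,-0.13,10,3,80,-55,0,0,-0.27,10,3,110,-55,0,0,-0.398,10,3,135,-55,0,0,-0.398,10,3,135,-55,0,0,-0.398,10,3,135,-55,0,0,-0.398]'

```text
t: 6.6
position: [0.4781, -0.0723, 0.1874]
eef_rot: [[-1.0, 0.028, -0.001], [0.028, 1.0, -0.001], [0.001, -0.001, -1.0]]
wrist_force: [0.3, 0.5, -2.2]
finger_gap: 0.0171
```

```bash
python3 go.py 478 -72 188 3.1126;cat > chk.py <<'E'
# fit hang hook (held) near expected, in each camera, express in rack frame
from h import *
import sys
x,y,z,a=map(float,sys.argv[1:5]); name=sys.argv[5]
a_=-.029
ims=[]
for k in("side","top"):
    c=camera(k);P,_=cloud(c);X=P*1000
    # rack from the same camera
    p=P[(X[:,0]>550)&(X[:,0]<680)&(X[:,1]>-160)&(X[:,1]<300)&(X[:,2]>100)&(X[:,2]<210)&~((X[:,0]>610)&(X[:,2]<190))]
    Y=p*1000; p=p[np.hypot(Y[:,0]-x,Y[:,1]-y)>60]
    m=(X[:,2]>z+45)&(X[:,2]<z+133)&(np.hypot(X[:,0]-x,X[:,1]-y)<30)
    h=P[m]
    H=lambda p:np.min([box(p,(-13,-10,46),(-9,10,131)),box(p,(-13,-10,126),(13,10,131)),box(p,(9,-10,108),(13,10,131))],axis=0)
    print(k,'n',len(h),'rackpts',len(p),end=' ')
    q=fit(p,sd_rack,[a_],(590,-19));print('rack',np.round(q[0],3),round(q[1],2),end=' ')
    if len(h)>25:
        q=fit(h,H,[a],(x,y),z=z,zfree=True);print('hang',np.round(q[0],3),round(q[1],2))
    else: print()
    f=c["frame"];u,v=proj(c,[[x/1e3,y/1e3,(z+60)/1e3]])[0].astype(int)
    u=min(max(u,110),530);v=min(max(v,110),370)
    ims.append(cv2.resize(f[v-110:v+110,u-110:u+110],(400,400)))
cv2.imwrite(f"pics/{name}.png",np.hstack(ims))
E
python3 chk.py 515 -73 76 -.029 d
```

```text
t 6.6 pos [478.1 -72.3 187.4] th 3.114 j [-0.15  0.24 -0.14  1.19 -0.   -0.12] F [ 0.3  0.5 -2.2] gap 17.1
shift [ 0.1  0.3 -0.6] turn [-0.001 -0.001  0.001] rows 0.014070852598772625 0.011516814060938938
side n 357 rackpts 2801 rack [ 5.90091e+02 -1.84110e+01 -3.00000e-02] 2.41 hang [511.473 -57.769   1.427  76.3  ] 3.72
top n 0 rackpts 1250 rack [ 5.91381e+02 -1.83970e+01 -2.40000e-02] 1.25
```

View pics/d.png

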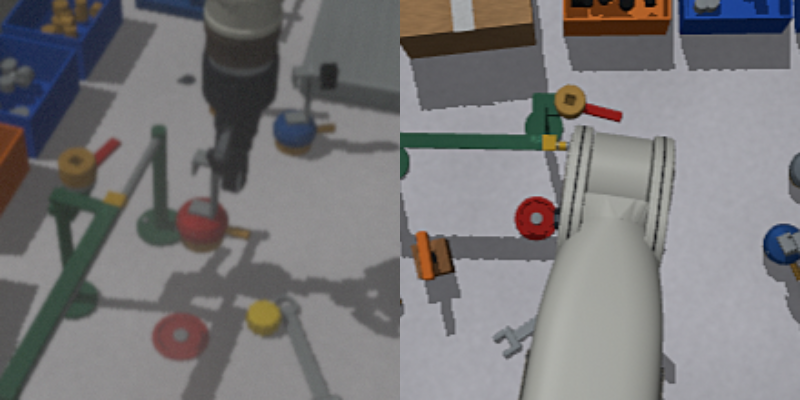

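```bash
cat > ov.py <<'E'
from h import *
import sys
x,y,z,a=map(float,sys.argv[1:5]); name=sys.argv[5]
c=camera("side");f=cv2.resize(c["frame"],None,fx=4,fy=4,interpolation=cv2.INTER_CUBIC)
ca,sa=np.cos(a),np.sin(a)
def W(b,o): b=np.array(b,float);return np.column_stack([o[0]+ca*b[:,0]-sa*b[:,1],o[1]+sa*b[:,0]+ca*b[:,1],o[2]+b[:,2]])/1000
prof=[(-13,60),(-13,131),(13,131),(13,108),(9,108),(9,126),(-9,126),(-9,60)]
for s,col in((-10,(0,255,0)),(10,(255,0,255))):
    q=(proj(c,W([(u,s,w) for u,w in prof],(x,y,z)))*4+1.5).astype(int);cv2.polylines(f,[q],False,col,1)
def Wr(b):
    b=np.array(b,float);r=-.029;return np.column_stack([590.3+np.cos(r)*b[:,0]-np.sin(r)*b[:,1],-18.8+np.sin(r)*b[:,0]+np.cos(r)*b[:,1],b[:,2]])/1000
for xx,zz in((-6,160),(6,160),(0,166),(0,154)):
    q=(proj(c,Wr([(xx,-106,zz),(xx,8,zz)]))*4+1.5).astype(int);cv2.polylines(f,[q],False,(255,255,0),1)
for yy in(-5,5):
    q=(proj(c,Wr([(-6,yy,160),(0,yy,166),(6,yy,160)]))*4+1.5).astype(int);cv2.polylines(f,[q],False,(0,0,255),1)
u,v=(proj(c,W([(0,0,110)],(x,y,z)))[0]*4).astype(int)
cv2.imwrite(f"pics/{name}.png",f[max(v-260,0):v+300,max(u-400,0):u+300])
E
python3 ov.py 513.1 -73.3 76.5 -.029 e
```

```text
(no output)
```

View pics/e.png

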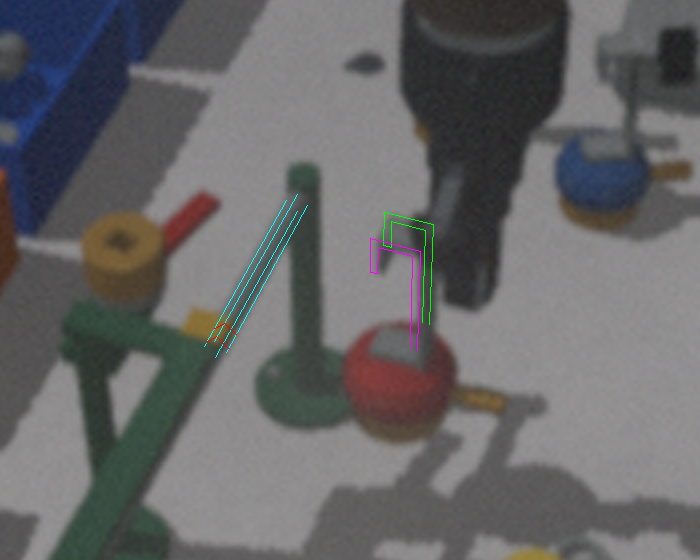

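```bash
python3 - <<'E'
import cv2
f=cv2.imread("pics/e.png")
cv2.imwrite("pics/e2.png",cv2.resize(f[150:370,170:470],None,fx=2.6,fy=2.6,interpolation=cv2.INTER_CUBIC))
E
```

```text
(no output)
```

View pics/e2.png

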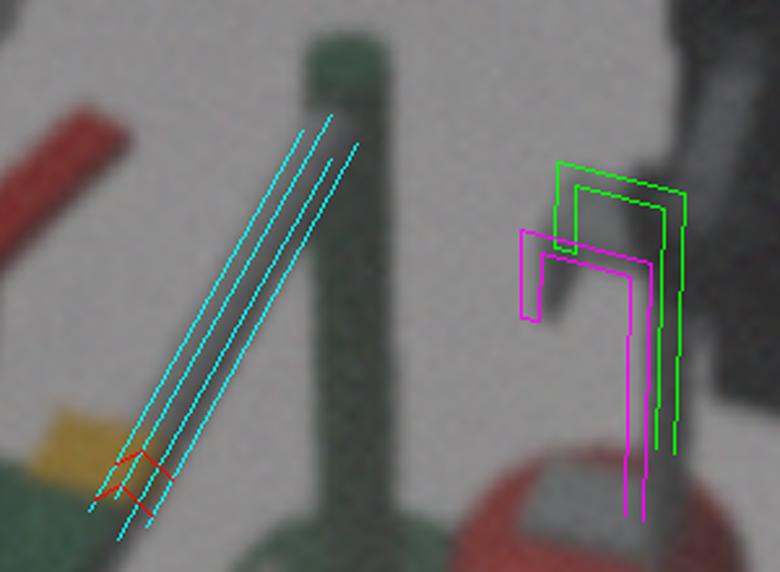

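Request:
carry_out --motion '[10,-40,-1,0,0,0,0,10,-65,-2,0,0,0,0,10,-77,-2,0,0,0,0,10,-77,-2,0,0,0,0]'

```text
t: 7.15
position: [0.5563, -0.078, 0.1868]
eef_rot: [[-1.0, 0.03, 0.0], [0.03, 1.0, -0.0], [-0.0, -0.0, -1.0]]
wrist_force: [-0.4, -0.1, -3.2]
finger_gap: 0.0172
```

```bash
python3 go.py 555.5 -74.5 150 3.1126; python3 ov.py 590 -76 76.5 -.029 f; python3 - <<'E'
import cv2
f=cv2.imread("pics/f.png")
print(f.shape)
cv2.imwrite("pics/f2.png",cv2.resize(f[150:370,250:550],None,fx=2.6,fy=2.6,interpolation=cv2.INTER_CUBIC))
E
```

```text
t 7.15 pos [556.3 -78.  186.8] th 3.111 j [-0.14  0.39  0.07  1.25 -0.   -0.11] F [-0.4 -0.1 -3.2] gap 17.2
shift [ 0.9  3.5 36.8] turn [-0.     0.    -0.001] rows 0.7396962455127336 0.009607149977604494
(560, 700, 3)
```

View pics/f2.png

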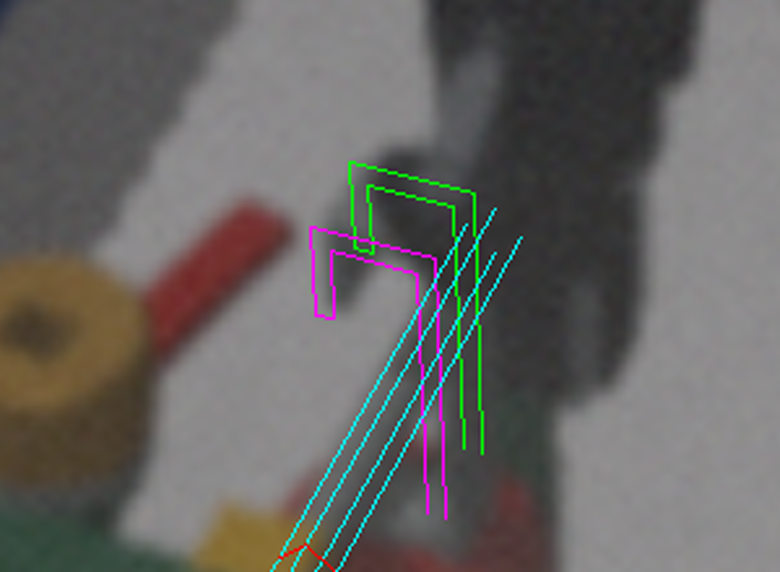

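Request:
carry_out --motion '[10,0,0,10,0,0,0,10,0,0,18,0,0,0,10,0,0,26,0,0,0,10,0,0,34,0,0,0,10,0,0,34.5,0,0,0,10,0,0,34.5,0,0,0]'

```text
t: 7.8
position: [0.5547, -0.0767, 0.1526]
eef_rot: [[-1.0, 0.029, -0.001], [0.029, 1.0, -0.0], [0.001, -0.0, -1.0]]
wrist_force: [-1.2, 0.3, -1.7]
finger_gap: 0.0174
```

```bash
python3 go.py 561.5 182 152.5 3.1126; python3 ov.py 588.6 -77.5 40 -.029 g; python3 - <<'E'
import cv2
f=cv2.imread("pics/g.png")
cv2.imwrite("pics/g2.png",cv2.resize(f[150:370,250:550],None,fx=2.6,fy=2.6,interpolation=cv2.INTER_CUBIC))
E
```

```text
t 7.8 pos [554.7 -76.7 152.6] th 3.113 j [-0.14  0.41  0.01  1.17 -0.   -0.11] F [-1.2  0.3 -1.7] gap 17.4
shift [6.000e-01 2.588e+02 1.000e-01] turn [-0.    -0.001  0.   ] rows 5.176541843605706 0.004605224969676974
```

View pics/g2.png

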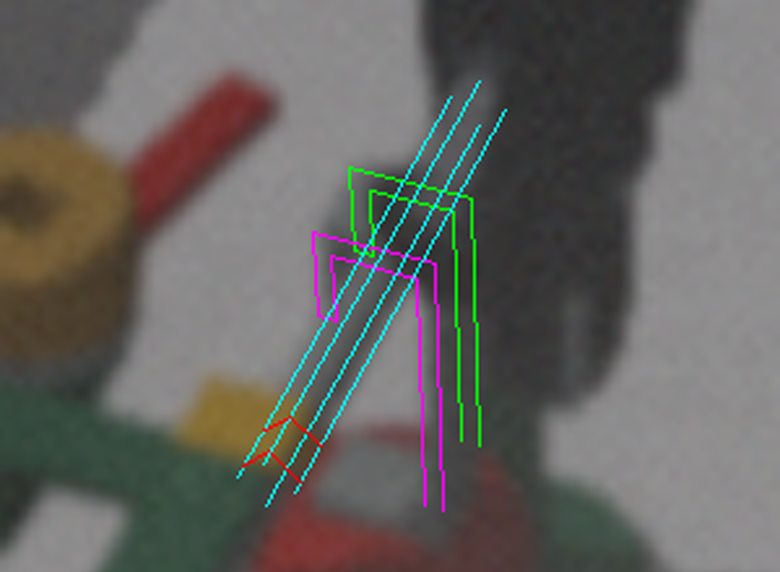

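Request:
carry_out --motion '[10,0,15,0,0,0,0,10,0,35,0,0,0,0,10,0,55,0,0,0,0,10,0,75,0,0,0,0,10,0,95,0,0,0,0,10,0,115,0,0,0,0,10,0,130,0,0,0,0,10,0,130,0,0,0,0]'

```text
t: 8.65
position: [0.5589, 0.0556, 0.1526]
eef_rot: [[-1.0, 0.025, 0.0], [0.025, 1.0, 0.001], [-0.0, 0.001, -1.0]]
wrist_force: [0.3, -0.1, -1.9]
finger_gap: 0.017
```

```bash
python3 go.py 561.5 182 152.5 3.1126; python3 chk.py 592.5 52.5 41 -.029 h
```

```text
t 8.65 pos [558.9  55.6 152.6] th 3.116 j [0.1  0.41 0.01 1.17 0.   0.12] F [ 0.3 -0.1 -1.9] gap 17.0
shift [  0.6 126.4   0.2] turn [0.001 0.    0.004] rows 2.5276925203512337 0.024955362942655296
side n 322 rackpts 1665 rack [ 5.90344e+02 -1.82390e+01 -2.90000e-02] 2.19 hang [592.139  49.756  -1.568  38.025] 5.23
top n 0 rackpts 897 rack [ 5.90254e+02 -1.88680e+01 -2.80000e-02] 1.29
```

View pics/h.png

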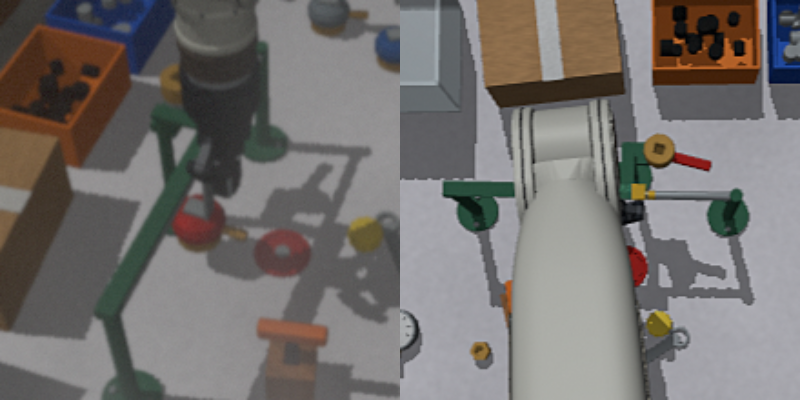

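Request:
carry_out --motion '[10,0.6,20,0,0,0,0,10,0.6,45,0,0,0,0,10,0.6,70,0,0,0,0,10,0.6,95,0,0,0,0,10,0.6,115,0,0,0,0,10,0.6,126,0,0,0,0,10,0.6,126,1,0,0,0,10,0.6,126,1.5,0,0,0]'

```text
t: 9.55
position: [0.5627, 0.1795, 0.1523]
eef_rot: [[-1.0, 0.028, 0.002], [0.028, 1.0, 0.002], [-0.002, 0.002, -1.0]]
wrist_force: [-1.5, 3.7, 4.0]
finger_gap: 0.0173
```

```bash
python3 go.py 561.5 182 152 3.1126
```

```text
t 9.55 pos [562.7 179.5 152.3] th 3.113 j [0.31 0.47 0.09 1.2  0.   0.34] F [-1.5  3.7  4. ] gap 17.3
shift [1.2 2.5 0.3] turn [0.002 0.002 0.001] rows 0.055927278833717474 0.019613685075544337
```

Request:
carry_out --motion '[34,0,0,0,0,0,0,34,0,0,0,0,0,0,34,0,0,0,0,0,0,34,0,0,-15,0,0,0,34,0,0,-40,0,0,0,34,0,0,-70,0,0,0,34,0,0,-70,0,0,0]'

```text
t: 10.25
position: [0.5643, 0.1791, 0.2259]
eef_rot: [[-1.0, 0.03, 0.008], [0.03, 1.0, 0.002], [-0.008, 0.002, -1.0]]
wrist_force: [0.3, -0.5, 1.4]
finger_gap: 0.034
```

```bash
python3 go.py 428 -358 215 3.5916; python3 l2.py | grep -E "blue|grey"; python3 - <<'E'
from h import *
a=camera("side")["frame"];b=camera("top")["frame"]
cv2.imwrite("pics/i.png",np.hstack([cv2.resize(a[120:420,170:420],(400,480)),cv2.resize(b[120:320,160:410],(400,320),).copy() if 0 else cv2.resize(b[120:420,160:410],(400,480))]))
E
```

```text
t 10.25 pos [564.3 179.1 225.9] th 3.112 j [ 0.31  0.43  0.22  1.36 -0.    0.34] F [ 0.3 -0.5  1.4] gap 34.0
shift [ 120.4 -540.9    8.7] turn [ 0.     0.008 -0.48 ] rows 11.084213496332282 3.1990041701501704
blue side 294 [ 4.5901e+02 -3.4511e+02  4.5000e-01] 1.16 [ 462.65 -342.      0.47] 3.94
blue top 208 [ 4.6114e+02 -3.4795e+02  4.2000e-01] 1.1 [ 463.26 -340.93    0.54] 4.44
blue both [ 4.5947e+02 -3.4556e+02  4.5000e-01] 1.34
grey side 247 [ 5.7139e+02 -3.8703e+02  2.2000e-01] 1.47 [ 5.7412e+02 -3.7810e+02  4.1000e-01] 4.81
grey top 220 [ 5.7136e+02 -3.8983e+02  2.1000e-01] 1.02 [ 5.7473e+02 -3.8668e+02  2.7000e-01] 3.91
grey both [ 5.7122e+02 -3.8790e+02  2.2000e-01] 1.42
  return _methods._mean(a, axis=axis, dtype=dtype,
  ret = ret.dtype.type(ret / rcount)
h.py:42: RuntimeWarning: invalid value encountered in scalar divide
  return best.x, np.median(np.abs(best.fun)), best.cost/len(P)
```

View pics/i.png

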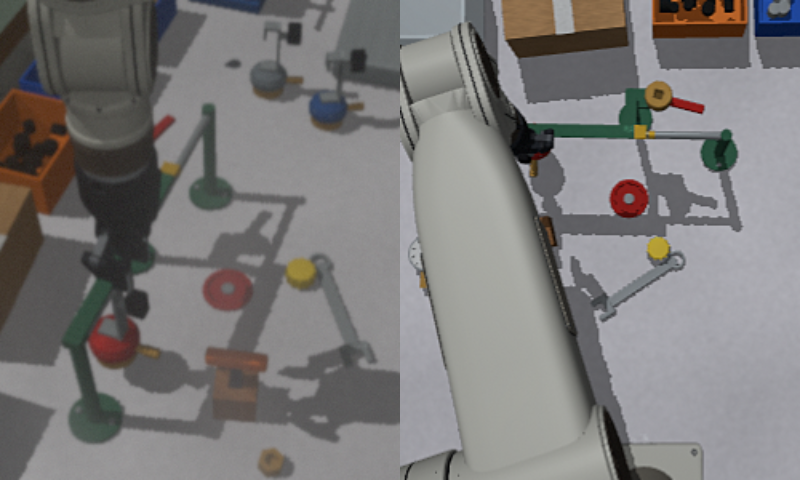

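```bash
python3 go.py 428 -361 215 3.5816
```

```text
t 10.45 pos [561.3 178.5 219.9] th 3.112 j [ 0.31  0.43  0.22  1.36 -0.    0.34] F [-0.  -0.2 -0.8] gap 33.7
shift [ 117.4 -543.2    5.7] turn [-0.    -0.002 -0.469] rows 11.114543075090465 3.1287241164788027
```

Request:
carry_out --motion '[50,40,-20,0,0,0,0,50,70,-60,0,0,0,-0.05,50,78,-110,0,0,0,-0.1,50,85,-160,0,0,0,-0.2,50,92,-210,0,0,0,-0.3,50,98,-260,0,0,0,-0.35,50,102,-300,0,0,0,-0.4,50,102,-340,0,0,0,-0.47]'

```text
t: 11.25
position: [0.4483, -0.1596, 0.22]
eef_rot: [[-0.904, -0.428, -0.003], [-0.428, 0.904, 0.001], [0.002, 0.002, -1.0]]
wrist_force: [1.3, -0.2, -0.3]
finger_gap: 0.0499
```

```bash
python3 go.py 428 -361 205 3.5816
```

```text
t 11.25 pos [ 448.3 -159.6  220. ] th -2.699 j [-0.34  0.21 -0.1   1.27 -0.   -0.78] F [ 1.3 -0.2 -0.3] gap 49.9
shift [ 104.6 -173.4   14.9] turn [ 0.002 -0.002  0.003] rows 4.060335751627541 0.025800563764664268
```

Request:
carry_out --motion '[50,30,-45,10,0,0,0,50,55,-90,15,0,0,0,50,80,-135,15,0,0,0,50,104,-173,15,0,0,0,50,104,-173,15,0,0,0,50,104,-173,15,0,0,0]'

```text
t: 11.85
position: [0.4287, -0.3593, 0.2043]
eef_rot: [[-0.906, -0.424, -0.003], [-0.424, 0.906, 0.003], [0.001, 0.004, -1.0]]
wrist_force: [-0.5, 0.3, -0.2]
finger_gap: 0.05
```

```bash
python3 go.py 428 -361 112 3.5816; python3 - <<'E'
from h import *
a=camera("side")["frame"];b=camera("top")["frame"]
cv2.imwrite("pics/j.png",np.hstack([cv2.resize(a[80:280,280:480],(400,400)),cv2.resize(b[170:320,340:490],(400,400))]))
E
```

```text
t 11.85 pos [ 428.7 -359.3  204.3] th -2.703 j [-0.7   0.38  0.1   1.29  0.   -1.14] F [-0.5  0.3 -0.2] gap 50.0
shift [ 1.2 -1.6 92.3] turn [ 0.004 -0.001 -0.002] rows 1.8455069010870835 0.02777586623596944
```

View pics/j.png

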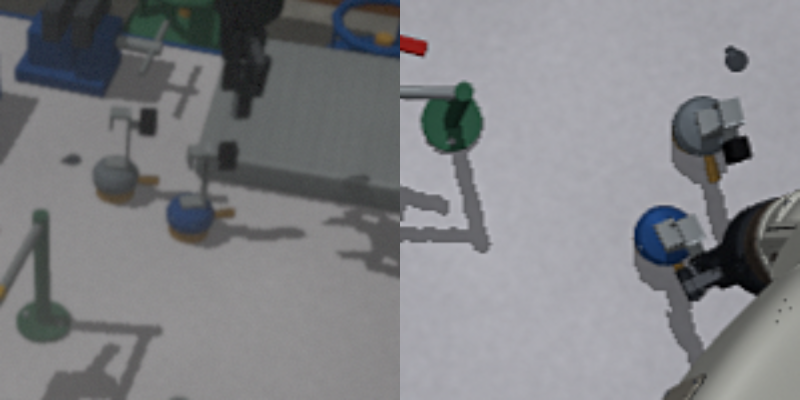

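Request:
carry_out --motion '[50,1,-1.5,30,0,0,0,50,1,-1.5,60,0,0,0,50,1,-1.5,85,0,0,0,50,1,-1.5,93,0,0,0,50,1,-1.5,93,0,0,0]'

```text
t: 12.45
position: [0.4294, -0.3583, 0.1122]
eef_rot: [[-0.903, -0.429, -0.002], [-0.429, 0.903, 0.002], [0.001, 0.003, -1.0]]
wrist_force: [0.8, -0.4, -0.1]
finger_gap: 0.0502
```

Request:
carry_out --motion '[10,0,0,0,0,0,0,10,0,0,0,0,0,0,10,0,0,0,0,0,0,10,0,0,0,0,0,0,10,0,0,0,0,0,0,10,0,0,0,0,0,0]'

```text
t: 13.05
position: [0.4306, -0.3611, 0.1151]
eef_rot: [[-0.904, -0.427, 0.003], [-0.427, 0.904, -0.002], [-0.002, -0.003, -1.0]]
wrist_force: [-0.6, -0.2, 5.9]
finger_gap: 0.0175
```

```bash
python3 go.py 478 -73 187 3.1126
```

```text
t 13.05 pos [ 430.6 -361.1  115.1] th -2.701 j [-0.7   0.44 -0.05  1.08  0.   -1.14] F [-0.6 -0.2  5.9] gap 17.5
shift [-166.   240.1  -72.3] turn [-0.002  0.002  0.47 ] rows 6.014820521572067 3.133693159932009
```

Request:
carry_out --motion '[10,0,0,-25,0,0,0,10,0,0,-55,0,0,0,10,0,0,-73,0,0,0,10,-30,40,-73,0,0,0.1,10,-62,85,-73,0,0,0.2,10,-92,130,-73,0,0,0.3,10,-120,170,-73,0,0,0.4,10,-145,210,-73,0,0,0.47]'

```text
t: 13.85
position: [0.4703, -0.1122, 0.186]
eef_rot: [[-0.999, 0.033, -0.0], [0.033, 0.999, 0.0], [0.0, 0.0, -1.0]]
wrist_force: [0.2, -0.1, -2.6]
finger_gap: 0.017
```

```bash
python3 go.py 478 -75 187 3.1126
```

```text
t 13.85 pos [ 470.3 -112.2  186. ] th 3.109 j [-0.23  0.24 -0.14  1.19  0.   -0.2 ] F [ 0.2 -0.1 -2.6] gap 17.0
shift [-6.5 37.4 -1. ] turn [ 0.    -0.    -0.004] rows 0.7596166062410543 0.02688628829177325
```

Request:
carry_out --motion '[10,-6,37,0,0,0,0,10,-40,37,0,0,0,0,10,-70,37,0,0,0,0,10,-86,37,0,0,0,0,10,-86,37,0,0,0,0,10,-86,37,0,0,0,0]'

```text
t: 14.45
position: [0.5568, -0.0794, 0.1854]
eef_rot: [[-1.0, 0.029, -0.002], [0.029, 1.0, 0.0], [0.002, 0.0, -1.0]]
wrist_force: [0.3, -0.3, -2.9]
finger_gap: 0.0173
```

```bash
python3 go.py 555.5 -74.5 150 3.1126; python3 ov.py 590 -76 76.5 -.029 k; python3 - <<'E'
import cv2
f=cv2.imread("pics/k.png")
cv2.imwrite("pics/k2.png",cv2.resize(f[150:370,250:550],None,fx=2.6,fy=2.6,interpolation=cv2.INTER_CUBIC))
E
```

```text
t 14.45 pos [556.8 -79.4 185.4] th 3.113 j [-0.14  0.39  0.07  1.25 -0.   -0.11] F [ 0.3 -0.3 -2.9] gap 17.3
shift [ 1.4  4.9 35.4] turn [ 0.    -0.002  0.   ] rows 0.7152552764611046 0.012521596242301444
```

View pics/k2.png

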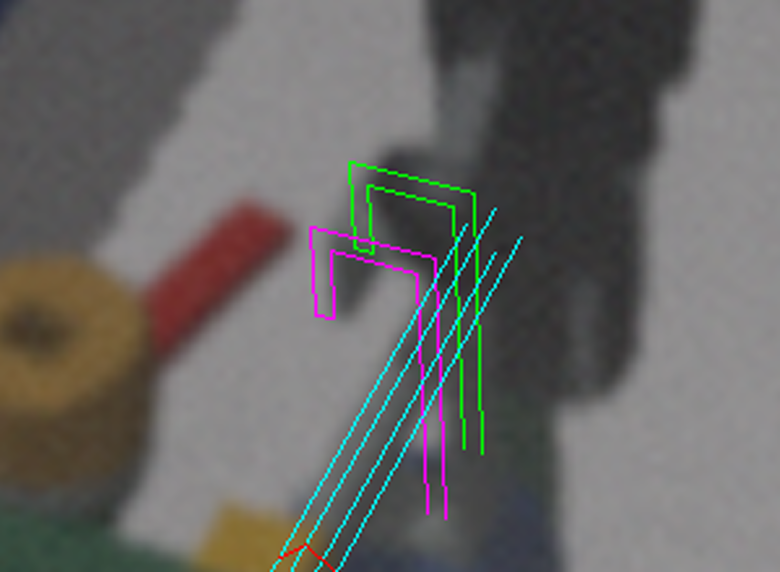

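Request:
carry_out --motion '[10,0,0,10,0,0,0,10,0,0,18,0,0,0,10,0,0,25,0,0,0,10,0,0,30,0,0,0,10,0,0,30.5,0,0,0,10,0,0,30.5,0,0,0]'

```text
t: 15.1
position: [0.5575, -0.0794, 0.1556]
eef_rot: [[-1.0, 0.029, 0.0], [0.029, 1.0, 0.0], [-0.0, 0.0, -1.0]]
wrist_force: [-0.1, 0.6, -3.1]
finger_gap: 0.0171
```

```bash
python3 go.py 559 107 154 3.1126; python3 ov.py 588.6 -77.5 40 -.029 l; python3 - <<'E'
import cv2
f=cv2.imread("pics/l.png")
cv2.imwrite("pics/l2.png",cv2.resize(f[150:370,250:550],None,fx=2.6,fy=2.6,interpolation=cv2.INTER_CUBIC))
E
```

```text
t 15.1 pos [557.5 -79.4 155.6] th 3.113 j [-0.14  0.41  0.02  1.18  0.   -0.11] F [-0.1  0.6 -3.1] gap 17.1
shift [  3.9 186.4   1.6] turn [0. 0. 0.] rows 3.7286747328681322 0.0010285987200227323
```

View pics/l2.png

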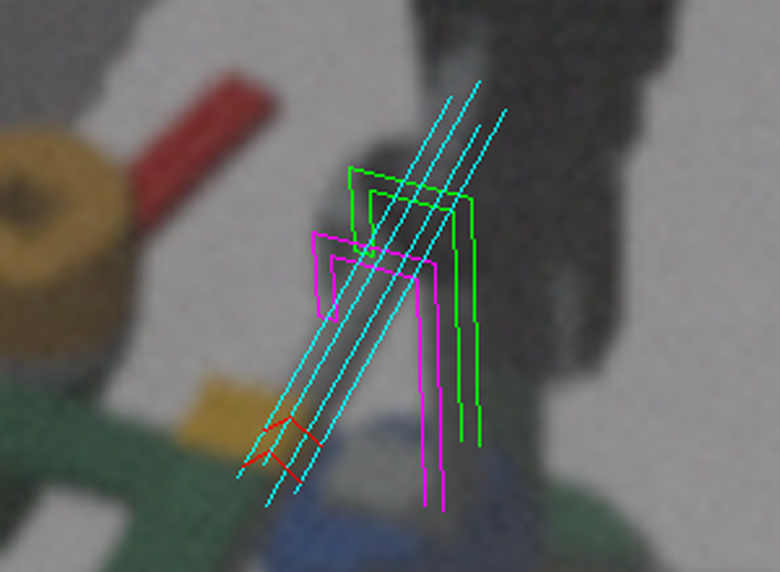

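Request:
carry_out --motion '[10,1,10,1,0,0,0,10,2,30,1.5,0,0,0,10,2,50,1.5,0,0,0,10,2,70,1.5,0,0,0,10,2,95,1.5,0,0,0,10,2,120,1.5,0,0,0,10,2,145,1.5,0,0,0,10,2,165,1.5,0,0,0]'

```text
t: 15.95
position: [0.5611, 0.087, 0.1553]
eef_rot: [[-1.0, 0.028, 0.003], [0.028, 1.0, -0.001], [-0.003, -0.001, -1.0]]
wrist_force: [0.3, -3.5, 1.0]
finger_gap: 0.0175
```

```bash
python3 go.py 559 107 153 3.1126
```

```text
t 15.95 pos [561.1  87.  155.3] th 3.113 j [ 0.15  0.42  0.03  1.18 -0.    0.18] F [ 0.3 -3.5  1. ] gap 17.5
shift [ 2.6 19.9  2.3] turn [-0.001  0.003  0.001] rows 0.40394269683161743 0.018834426277308556
```

Request:
carry_out --motion '[10,1,12,0,0,0,0,10,1,20,0,0,0,0,10,1,20,0.5,0,0,0,10,1,20,1,0,0,0]'

```text
t: 16.35
position: [0.5606, 0.1073, 0.155]
eef_rot: [[-1.0, 0.027, 0.003], [0.027, 1.0, 0.004], [-0.003, 0.004, -1.0]]
wrist_force: [-2.6, 3.0, 9.0]
finger_gap: 0.0172
```

```bash
python3 go.py 559 107 153 3.1126;  python3 chk.py 594 107 41 -.029 m
```

```text
t 16.35 pos [560.6 107.3 155. ] th 3.114 j [0.19 0.43 0.04 1.18 0.   0.21] F [-2.6  3.   9. ] gap 17.2
shift [ 1.6 -0.4  2. ] turn [0.004 0.003 0.002] rows 0.052181107926936844 0.034256190351720665
side n 255 rackpts 1765 rack [ 5.83702e+02 -6.84100e+00 -1.80000e-02] 3.84 hang [592.68  120.516   1.434  35.706] 3.77
top n 0 rackpts 848 rack [ 5.90731e+02 -1.97400e+01 -2.80000e-02] 1.25
```

View pics/m.png

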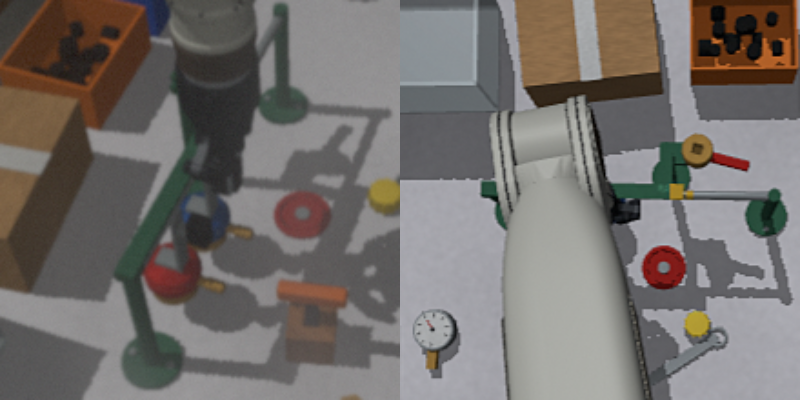

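Request:
carry_out --motion '[34,0,0,0,0,0,0,34,0,0,0,0,0,0,34,0,0,0,0,0,0,34,0,0,-15,0,0,0,34,0,0,-40,0,0,0,34,0,0,-70,0,0,0,34,0,0,-70,0,0,0]'

```text
t: 17.15
position: [0.5622, 0.1058, 0.2273]
eef_rot: [[-1.0, 0.029, 0.007], [0.029, 1.0, 0.002], [-0.007, 0.002, -1.0]]
wrist_force: [0.7, 0.5, -0.3]
finger_gap: 0.0341
```

```bash
python3 l2.py 2>/dev/null| grep -E "grey";python3 go.py 537 -396 215 3.37;  python3 - <<'E'
from h import *
a=camera("side")["frame"];b=camera("top")["frame"]
cv2.imwrite("pics/n.png",np.hstack([cv2.resize(a[120:420,170:420],(400,480)),cv2.resize(b[120:420,160:410],(400,480))]))
E
```

```text
grey side 246 [ 5.7181e+02 -3.8672e+02  2.3000e-01] 1.51 [ 5.7356e+02 -3.8609e+02  2.0000e-01] 4.19
grey top 219 [ 5.7105e+02 -3.9026e+02  2.0000e-01] 1.11 [ 5.7500e+02 -3.8326e+02  3.5000e-01] 4.53
grey both [ 5.7107e+02 -3.8860e+02  2.1000e-01] 1.42
t 17.25 pos [560.2 105.5 223.5] th 3.112 j [0.19 0.39 0.16 1.34 0.   0.22] F [-0.2 -0.2  0.3] gap 33.6
shift [   8.6 -502.     8.3] turn [ 0.     0.001 -0.258] rows 10.04197256465177 1.7168297902285121
```

View pics/n.png

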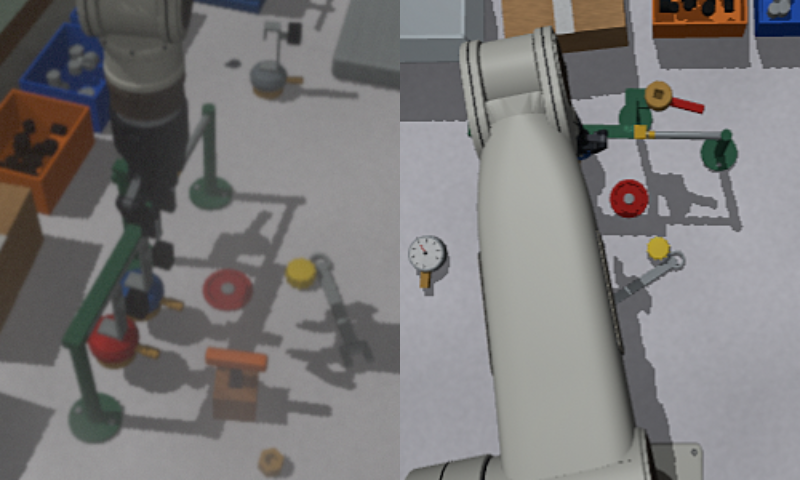

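Request:
carry_out --motion '[50,30,-20,0,0,0,0,50,50,-60,0,0,0,0,50,60,-105,0,0,0,-0.05,50,60,-150,0,0,0,-0.1,50,60,-198,0,0,0,-0.15,50,60,-246,0,0,0,-0.2,50,50,-294,0,0,0,-0.24,50,40,-342,0,0,0,-0.24]'

```text
t: 18.15
position: [0.509, -0.2367, 0.2218]
eef_rot: [[-0.978, -0.21, -0.002], [-0.21, 0.978, 0.001], [0.002, 0.002, -1.0]]
wrist_force: [1.4, 0.0, 0.5]
finger_gap: 0.0498
```

```bash
python3 go.py 537 -397 205 3.35
```

```text
t 18.15 pos [ 509.  -236.7  221.8] th -2.93 j [-0.44  0.37  0.14  1.34  0.   -0.65] F [1.4 0.  0.5] gap 49.8
shift [   6.3 -162.6   16.5] turn [ 0.002 -0.002  0.003] rows 3.27203696332092 0.02739402049999934
```

Request:
carry_out --motion '[50,5,-45,8,0,0,0,50,6,-90,16,0,0,0,50,6,-130,16,0,0,0,50,6,-162,16,0,0,0,50,6,-162,16,0,0,0,50,6,-162,16,0,0,0]'

```text
t: 18.75
position: [0.5372, -0.3948, 0.2047]
eef_rot: [[-0.978, -0.208, -0.003], [-0.208, 0.978, 0.003], [0.003, 0.004, -1.0]]
wrist_force: [-0.4, 0.5, -0.9]
finger_gap: 0.0501
```

```bash
python3 go.py 537 -397 112 3.35; python3 - <<'E'
from h import *
a=camera("side")["frame"];b=camera("top")["frame"]
cv2.imwrite("pics/o.png",np.hstack([cv2.resize(a[80:280,250:450],(400,400)),cv2.resize(b[150:300,360:510],(400,400))]))
E
```

```text
t 18.75 pos [ 537.2 -394.8  204.7] th -2.932 j [-0.63  0.6   0.46  1.43  0.   -0.84] F [-0.4  0.5 -0.9] gap 50.1
shift [ 0.4 -2.4 92.6] turn [ 0.004 -0.003  0.001] rows 1.8536364432565235 0.0303857652771008
```

View pics/o.png

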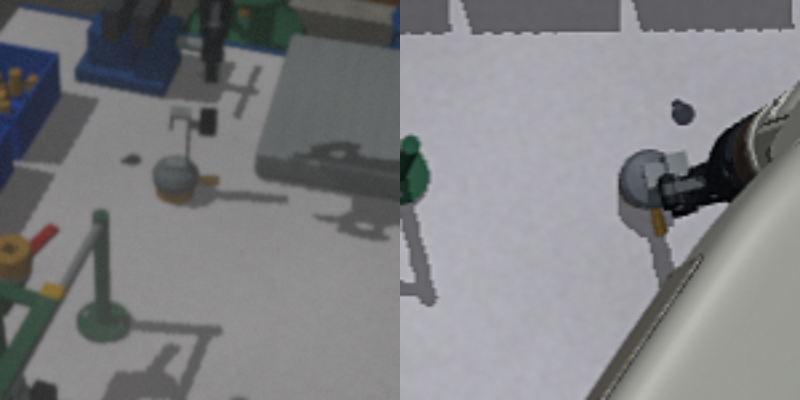

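Request:
carry_out --motion '[50,0,-1.5,30,0,0,0,50,0,-1.5,60,0,0,0,50,0,-1.5,85,0,0,0,50,0,-1.5,93,0,0,0,50,0,-1.5,93,0,0,0]'

```text
t: 19.35
position: [0.5378, -0.3945, 0.1132]
eef_rot: [[-0.977, -0.211, -0.003], [-0.211, 0.977, 0.002], [0.002, 0.002, -1.0]]
wrist_force: [-0.4, 0.5, -0.0]
finger_gap: 0.0502
```

Request:
carry_out --motion '[10,0,0,0,0,0,0,10,0,0,0,0,0,0,10,0,0,0,0,0,0,10,0,0,0,0,0,0,10,0,0,0,0,0,0,10,0,0,0,0,0,0]'

```text
t: 19.95
position: [0.5392, -0.3966, 0.1165]
eef_rot: [[-0.978, -0.21, 0.003], [-0.21, 0.978, -0.001], [-0.002, -0.002, -1.0]]
wrist_force: [-0.8, 1.6, 6.1]
finger_gap: 0.0171
```

```bash
python3 go.py 478 -75 187 3.1126
```

```text
t 19.95 pos [ 539.2 -396.6  116.5] th -2.93 j [-0.63  0.65  0.3   1.22  0.   -0.85] F [-0.8  1.6  6.1] gap 17.1
shift [ -7.8 327.1 -71.2] turn [-0.002  0.003  0.24 ] rows 6.697520008211581 1.6018346652071889
```

Request:
carry_out --motion '[10,0,0,-25,0,0,0,10,0,0,-55,0,0,0,10,2,5,-72,0,0,0,10,10,45,-72,0,0,0.05,10,12,90,-72,0,0,0.1,10,12,135,-72,0,0,0.15,10,10,180,-72,0,0,0.2,10,6,225,-72,0,0,0.24]'

```text
t: 20.75
position: [0.4844, -0.1761, 0.186]
eef_rot: [[-0.999, 0.032, -0.0], [0.032, 0.999, 0.0], [0.0, 0.0, -1.0]]
wrist_force: [0.4, 0.5, -2.0]
finger_gap: 0.0174
```

```bash
python3 go.py 478 -77 187 3.1126
```

```text
t 20.75 pos [ 484.4 -176.1  186. ] th 3.11 j [-0.35  0.3  -0.06  1.21 -0.   -0.32] F [ 0.4  0.5 -2. ] gap 17.4
shift [ 9.5 98.8 -0.9] turn [ 0.    -0.    -0.003] rows 1.9854866140816767 0.01840663627692269
```

Request:
carry_out --motion '[10,8,45,0,0,0,0,10,8,85,0,0,0,0,10,6,97,0,0,0,0,10,-25,97,0,0,0,0,10,-55,97,0,0,0,0,10,-70,97,0,0,0,0,10,-70,97,0,0,0,0,10,-70,97,0,0,0,0]'

```text
t: 21.55
position: [0.5582, -0.083, 0.1856]
eef_rot: [[-1.0, 0.029, -0.001], [0.029, 1.0, -0.0], [0.001, -0.0, -1.0]]
wrist_force: [-0.5, -0.1, -2.4]
finger_gap: 0.017
```

```bash
python3 go.py 556.5 -77 155 3.1126; python3 ov.py 590 -76 76.5 -.029 p; python3 - <<'E'
import cv2
f=cv2.imread("pics/p.png")
cv2.imwrite("pics/p2.png",cv2.resize(f[150:370,250:550],None,fx=2.6,fy=2.6,interpolation=cv2.INTER_CUBIC))
E
```

```text
t 21.55 pos [558.2 -83.  185.6] th 3.112 j [-0.15  0.4   0.08  1.25 -0.   -0.12] F [-0.5 -0.1 -2.4] gap 17.0
shift [ 1.9  5.9 30.6] turn [-0.    -0.001 -0.   ] rows 0.6247257044464465 0.004816518539655223
```

View pics/p2.png

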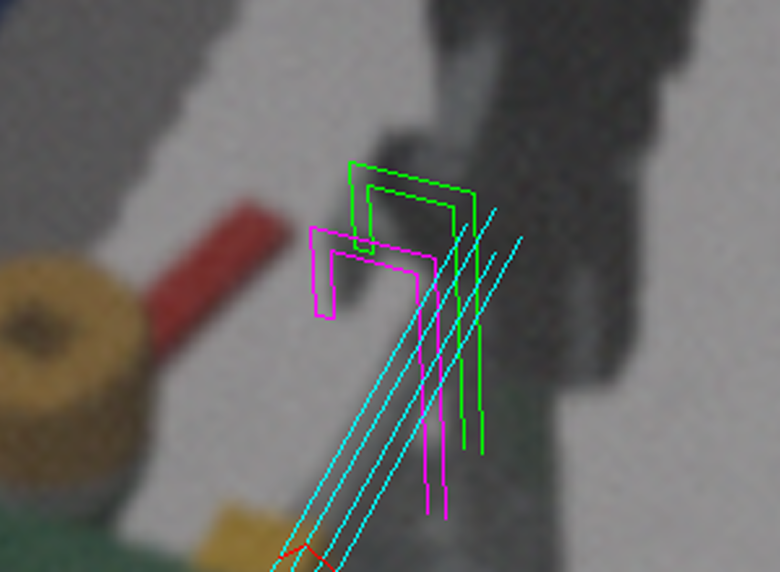

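Request:
carry_out --motion '[10,2,4,2,0,0,0,10,2,4,12,0,0,0,10,2,4,20,0,0,0,10,2,4,27,0,0,0,10,2,4,30.5,0,0,0,10,2,4,30.5,0,0,0]'

```text
t: 22.2
position: [0.5557, -0.0784, 0.1567]
eef_rot: [[-1.0, 0.029, -0.0], [0.029, 1.0, 0.0], [0.0, 0.0, -1.0]]
wrist_force: [-4.2, 0.5, 4.2]
finger_gap: 0.017
```

```bash
python3 go.py 556.7 32 154 3.1126; python3 ov.py 588.6 -77.5 40 -.029 r; python3 - <<'E'
import cv2
f=cv2.imread("pics/r.png")
cv2.imwrite("pics/r2.png",cv2.resize(f[150:370,250:550],None,fx=2.6,fy=2.6,interpolation=cv2.INTER_CUBIC))
E
```

```text
t 22.2 pos [555.7 -78.4 156.7] th 3.113 j [-0.14  0.41  0.02  1.18  0.   -0.11] F [-4.2  0.5  4.2] gap 17.0
shift [  2.2 110.4   2.7] turn [ 0. -0.  0.] rows 2.2085179240898043 0.0020409038081677963
```

View pics/r2.png

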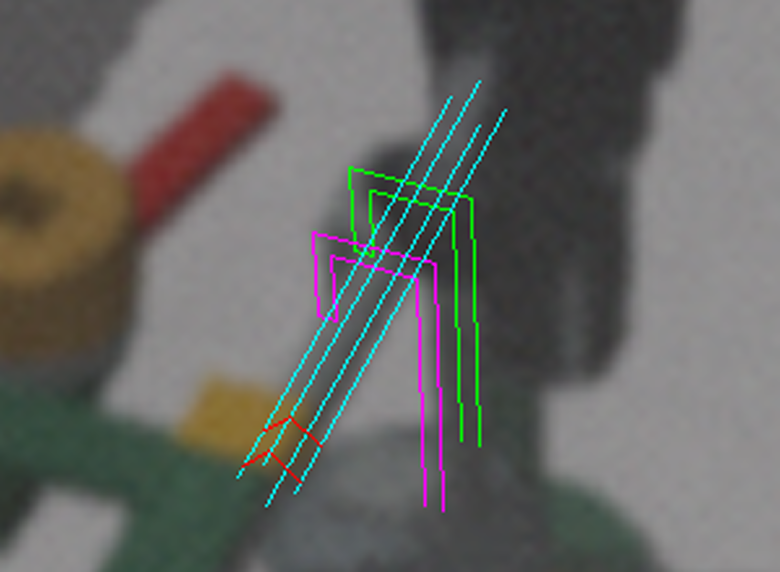

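Request:
carry_out --motion '[10,1.5,2,-1,0,0,0,10,1.5,15,-1,0,0,0,10,1.5,35,-1,0,0,0,10,1.5,55,-1,0,0,0,10,1.5,75,-1,0,0,0,10,1.5,95,-1,0,0,0,10,1.5,110,-1,0,0,0,10,1.5,110,-0.5,0,0,0]'

```text
t: 23.05
position: [0.5585, 0.0348, 0.1567]
eef_rot: [[-1.0, 0.025, 0.001], [0.025, 1.0, 0.003], [-0.001, 0.003, -1.0]]
wrist_force: [-1.3, 3.8, 4.6]
finger_gap: 0.0172
```

```bash
python3 go.py 556.7 32 155 3.1126;  python3 chk.py 592 32 41 -.029 s
```

```text
t 23.05 pos [558.5  34.8 156.7] th 3.117 j [0.06 0.41 0.01 1.17 0.   0.09] F [-1.3  3.8  4.6] gap 17.2
shift [ 1.7 -2.8  1.7] turn [0.003 0.001 0.004] rows 0.07390514567337744 0.03574637224004747
side n 215 rackpts 2520 rack [ 5.78538e+02 -8.56500e+00 -4.00000e-02] 4.44 hang [590.166  46.126   1.389  39.484] 4.48
top n 0 rackpts 1095 rack [ 5.88287e+02 -1.85430e+01 -9.00000e-03] 1.98
```

View pics/s.png

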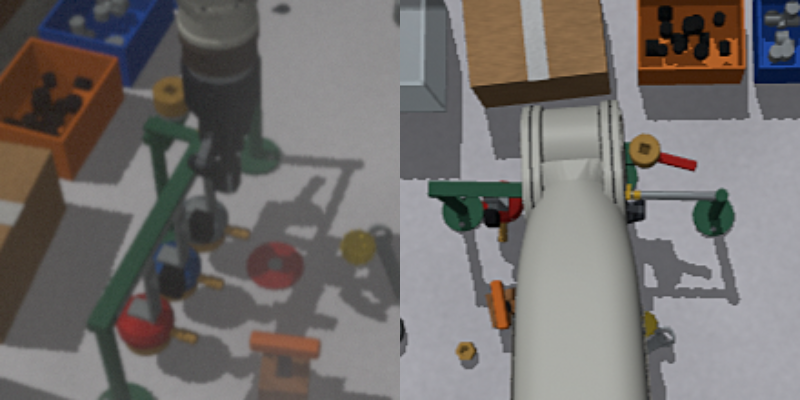

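Request:
carry_out --motion '[34,0,0,0,0,0,0,34,0,0,0,0,0,0,34,0,0,0,0,0,0,34,0,0,-15,0,0,0,34,0,0,-40,0,0,0,34,0,0,-70,0,0,0,34,40,0,-70,0,0,0,34,80,0,-70,0,0,0]'

```text
t: 23.95
position: [0.4785, 0.0332, 0.2269]
eef_rot: [[-1.0, 0.03, 0.002], [0.03, 1.0, -0.0], [-0.002, -0.0, -1.0]]
wrist_force: [-0.4, 0.1, -0.4]
finger_gap: 0.034
```

```bash
python3 go.py 447 177.5 200 3.35
```

```text
t 23.95 pos [478.5  33.2 226.9] th 3.111 j [ 0.07  0.21 -0.08  1.28 -0.    0.1 ] F [-0.4  0.1 -0.4] gap 34.0
shift [ 36.  143.3  26.8] turn [-0.     0.002 -0.239] rows 3.003192863022295 1.5911723176901325
```

Request:
carry_out --motion '[50,25,-45,0,0,0,0,50,50,-90,0,0,0,0,50,75,-135,0,0,0,0,50,100,-180,0,0,0,0,50,120,-220,0,0,0,0,50,130,-240,0,0,0,0,50,130,-240,0,0,0,0]'

```text
t: 24.65
position: [0.3394, -0.2049, 0.2263]
eef_rot: [[-0.999, 0.036, -0.0], [0.036, 0.999, -0.001], [0.0, -0.001, -1.0]]
wrist_force: [-0.1, -0.0, 0.1]
finger_gap: 0.05
```

```bash
cat > m.py <<'E'
from h import *
cs={n:camera(n) for n in("side","top")}
Q={k:cloud(c)[0] for k,c in cs.items()}
def near(P,x,y,r,z0,z1): return P[(np.hypot(P[:,0]*1000-x,P[:,1]*1000-y)<r)&(P[:,2]>z0/1e3)&(P[:,2]<z1/1e3)]
r=-.029;o=np.array([590.3,-18.8])
for n,ry in dict(red=197,blue=125,grey=53).items():
    for k,P in Q.items():
        X=(P*1000)[:,:2]-o; rx=np.cos(r)*X[:,0]+np.sin(r)*X[:,1]; yy=-np.sin(r)*X[:,0]+np.cos(r)*X[:,1]
        m=(rx<-18)&(rx>-60)&(np.abs(yy-ry)<30)&(P[:,2]>.13)&(P[:,2]<.185)
        p=np.column_stack([rx,yy,P[:,2]*1000])[m]
        if len(p)<10: print(n,k,len(p));continue
        f=lambda q:box(p-[q[0],q[1],q[2]],(-11,-9,-17),(11,9,17))
        q=least_squares(f,[-35,ry,158],loss='soft_l1',f_scale=2).x
        print(n,k,len(p),'grip in rack',np.round(q,1))
for k,P in list(Q.items())+[('both',np.vstack(list(Q.values())))]:
    X=P*1000
    p=P[(X[:,0]>550)&(X[:,0]<680)&(X[:,1]>-160)&(X[:,1]<300)&(X[:,2]>150)&(X[:,2]<210)&~((X[:,0]>610)&(X[:,2]<190))&(X[:,0]>575)]
    q=fit(p,sd_rack,[-.03],(590,-19));print(k,'rack',np.round(q[0],3),round(q[1],2))
    p=near(P,446,178,45,55,125); q=fit(p,sd_key,[.2],(446,178),z=10,zfree=True);print('key',np.round(q[0],3),round(q[1],2))
    p=near(P,446,178,45,5,52); q=fit(p,sd_holder,[.2],(446,178));print('holder',np.round(q[0],3),round(q[1],2))
    p=near(P,645,-30,35,180,210);d=p*1000
    q=least_squares(lambda q:cyl(d-[q[0],q[1],0],(0,0),21,170,q[2]),[645,-30,199],loss='soft_l1',f_scale=2).x;print('boss',len(d),np.round(q,1))
    X=P*1000;p=X[(X[:,0]>600)&(X[:,0]<670)&(X[:,1]<-55)&(X[:,1]>-140)&(X[:,2]>160)&(X[:,2]<185)]
    def g(a): 
        d=p-[q[0],q[1],0];c,s=np.cos(a[0]),np.sin(a[0]);return box(np.column_stack([c*d[:,0]+s*d[:,1],-s*d[:,0]+c*d[:,1],d[:,2]]),(0,-7,166),(72,7,178))
    a=least_squares(g,[-1.8],loss='soft_l1').x[0];print('arm dir',len(p),round(a,3),'keeper',round(-a-1.5708-.029-(.0),3))
c=cs["top"];u,v=proj(c,[[.645,-.0304,.199]])[0];print(u,v);u,v=int(u),int(v);i1=cv2.resize(c["frame"][v-30:v+30,u-30:u+30],(400,400),interpolation=cv2.INTER_CUBIC)
c=cs["side"];u,v=proj(c,[[.645,-.0304,.199]])[0];print(u,v);u,v=int(u),int(v);i2=cv2.resize(c["frame"][v-30:v+30,u-30:u+30],(400,400),interpolation=cv2.INTER_CUBIC)
cv2.imwrite("pics/lock.png",np.hstack([i1,i2]))
cv2.imwrite("pics/all.png",np.hstack([cv2.resize(cs["side"]["frame"][120:420,170:420],(400,480)),cv2.resize(cs["top"]["frame"][120:420,160:410],(400,480))]))
E
python3 m.py
```

```text
red side 257 grip in rack [-34.7 196.4 160.5]
red top 101 grip in rack [-33.1 197.8 158.3]
blue side 241 grip in rack [-34.9 124.1 160.6]
blue top 90 grip in rack [-34.1 125.3 157.3]
grey side 225 grip in rack [-34.8  49.7 160.8]
grey top 88 grip in rack [-34.6  48.4 157.9]
side rack [ 5.88626e+02 -1.77350e+01 -2.50000e-02] 3.0
key [4.45514e+02 1.76795e+02 1.75000e-01 1.25490e+01] 0.75
holder [4.46843e+02 1.77354e+02 2.23000e-01] 0.82
boss 403 [645.  -30.9 202.2]
arm dir 115 -1.836 keeper 0.237
top rack [ 5.89273e+02 -1.82890e+01 -1.60000e-02] 1.51
key [4.47091e+02 1.78062e+02 1.70000e-01 9.66000e+00] 1.22
holder [4.45273e+02 1.77464e+02 2.59000e-01] 1.17
boss 260 [644.4 -27.6 199.1]
arm dir 112 -1.805 keeper 0.206
both rack [ 5.88974e+02 -1.78760e+01 -2.10000e-02] 2.4
key [4.46177e+02 1.77061e+02 1.76000e-01 1.19690e+01] 0.89
holder [4.46442e+02 1.77340e+02 2.27000e-01] 0.85
boss 663 [645.1 -30.5 201.2]
arm dir 227 -1.837 keeper 0.237
320.91253245444193 178.36578948337592
254.82315404490507 204.42469191287168
```

View pics/lock.png

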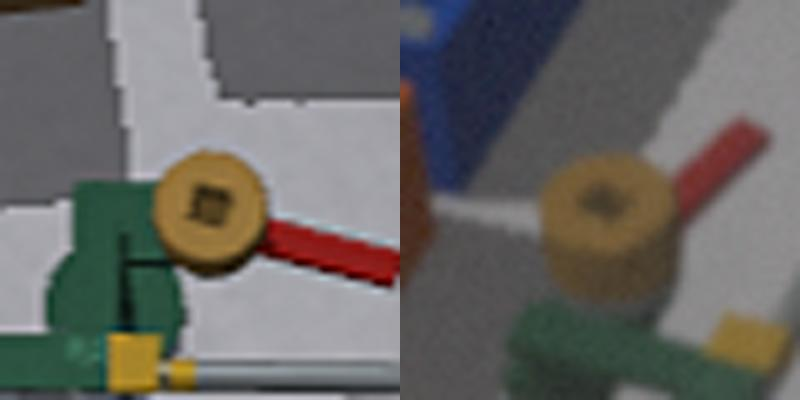

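View pics/all.png

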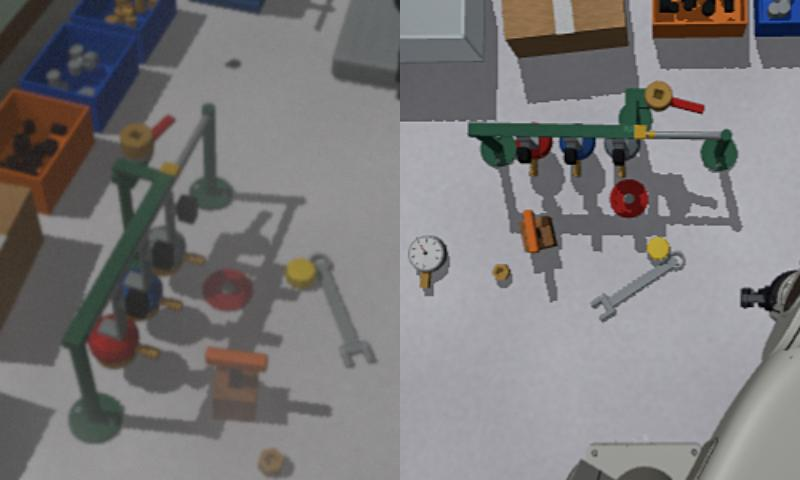

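```bash
python3 go.py 446.5 177.5 170 3.322
```

```text
t 24.75 pos [ 340.8 -202.8  226.2] th 3.11 j [-0.54  0.04 -0.27  1.26  0.   -0.51] F [-0.1 -0.2 -1. ] gap 49.7
shift [-93.8 383.4  56.4] turn [ 0.     0.    -0.212] rows 7.973266806799907 1.4111796692179222
```

Request:
carry_out --motion '[40,-12,45,0,0,0,0,40,-24,92,0,0,0,0,40,-36,140,0,0,0,-0.03,40,-48,188,0,0,0,-0.07,40,-60,236,0,0,0,-0.1,40,-72,284,0,0,0,-0.15,40,-84,332,10,0,0,-0.21,40,-94,378,25,0,0,-0.21]'

```text
t: 25.55
position: [0.4465, 0.177, 0.2018]
eef_rot: [[-0.983, -0.184, 0.003], [-0.184, 0.983, 0.001], [-0.003, 0.001, -1.0]]
wrist_force: [0.7, -0.8, 0.1]
finger_gap: 0.0402
```

Request:
carry_out --motion '[40,0,5,20,0,0,0,40,0,5,30,0,0,0,40,0,5,30,0,0,0,40,0,5,30,0,0,0]'

```text
t: 25.95
position: [0.4449, 0.1774, 0.1715]
eef_rot: [[-0.984, -0.18, -0.0], [-0.18, 0.984, -0.0], [0.0, -0.0, -1.0]]
wrist_force: [0.0, -0.5, 0.5]
finger_gap: 0.04
```

```bash
python3 go.py 446.5 177.5 91 3.322;python3 - <<'E'
from h import *
a=camera("side")["frame"];b=camera("top")["frame"]
cv2.imwrite("pics/u.png",np.hstack([cv2.resize(a[240:440,220:420],(400,400)),cv2.resize(b[190:340,160:310],(400,400))]))
E
```

```text
t 25.95 pos [444.9 177.4 171.5] th -2.961 j [ 0.38  0.24 -0.18  1.15 -0.    0.2 ] F [ 0.  -0.5  0.5] gap 40.0
shift [-1.7 -0.2 80.5] turn [-0. -0.  0.] rows 1.6110852898896308 0.003779771481880481
```

View pics/u.png

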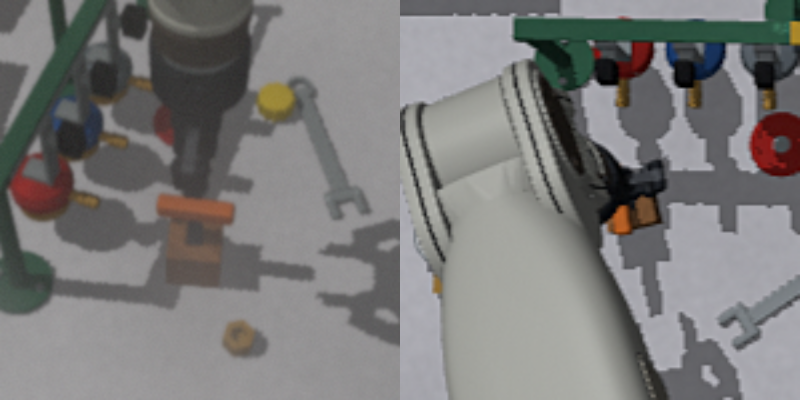

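Request:
carry_out --motion '[40,-1.5,0,30,0,0,0,40,-1.5,0,55,0,0,0,40,-1.5,0,72,0,0,0,40,-1.5,0,80,0,0,0,40,-1.5,0,80,0,0,0,40,-1.5,0,80,0,0,0]'

```text
t: 26.65
position: [0.4475, 0.1779, 0.0924]
eef_rot: [[-0.984, -0.179, 0.002], [-0.179, 0.984, 0.001], [-0.002, 0.0, -1.0]]
wrist_force: [-0.2, -0.1, 0.2]
finger_gap: 0.0401
```

Request:
carry_out --motion '[8,0,0,0,0,0,0,8,0,0,0,0,0,0,8,0,0,0,0,0,0,8,0,0,0,0,0,0,8,0,0,0,0,0,0,8,0,0,0,0,0,0]' --squeeze 70

```text
t: 27.25
position: [0.4476, 0.1782, 0.0925]
eef_rot: [[-0.984, -0.18, 0.003], [-0.18, 0.984, 0.0], [-0.003, -0.0, -1.0]]
wrist_force: [-0.0, -0.6, 6.3]
finger_gap: 0.0151
```

```bash
python3 go.py 446.5 177.5 91 3.322
```

```text
t 27.25 pos [447.6 178.2  92.5] th -2.96 j [ 0.38  0.33 -0.3   0.95 -0.    0.2 ] F [-0.  -0.6  6.3] gap 15.1
shift [ 1.2 -0.5  1.5] turn [-0.     0.003  0.001] rows 0.039694058006762394 0.01869439800256239
```

Request:
carry_out --motion '[8,0,0,-15,0,0,0,8,0,0,-35,0,0,0,8,0,0,-60,0,0,0,8,0,0,-100,0,0,0,8,0,0,-145,0,0,0,8,0,0,-185,0,0,0,8,0,0,-210,0,0,0,8,0,0,-210,0,0,0]'

```text
t: 28.05
position: [0.4483, 0.1789, 0.3055]
eef_rot: [[-0.984, -0.18, 0.008], [-0.18, 0.984, 0.003], [-0.008, 0.002, -1.0]]
wrist_force: [-0.2, -0.5, -1.9]
finger_gap: 0.0149
```

```bash
python3 go.py 644.5 -30.5 303 2.8916;python3 - <<'E'
from h import *
c=camera("side")
P,_=cloud(c,None);
p=P[(np.hypot(P[:,0]-.4475,P[:,1]-.178)<.045)&(P[:,2]>.2)&(P[:,2]<.32)]
q=fit(p,lambda p:box(p,(-6,-6,8),(6,6,78)),[.18],(447,178),z=220,zfree=True);print(q)
p2=p[p[:,2]<.285];print(len(p2),p2[:,2].min(),np.median(p2,0))
a=c["frame"];b=camera("top")["frame"]
u,v=proj(c,[[.4475,.178,.26]])[0].astype(int)
cv2.imwrite("pics/v.png",np.hstack([cv2.resize(a[max(v-80,0):v+80,u-80:u+80],(400,400)),cv2.resize(b[190:340,160:310],(400,400))]))
E
```

```text
t 28.05 pos [448.3 178.9 305.5] th -2.96 j [0.38 0.18 0.09 1.47 0.   0.2 ] F [-0.2 -0.5 -1.9] gap 14.9
shift [-155.2 -241.3    3.3] turn [0.004 0.008 0.431] rows 5.738260816180915 2.8765199962862136
(array([442.19959489, 187.6789894 ,  -0.55921963, 235.77900357]), np.float64(4.692864133950464), np.float64(18.215180267551666))
176 0.2249711526416366 [0.44571397 0.18351989 0.2572615 ]
```

View pics/v.png

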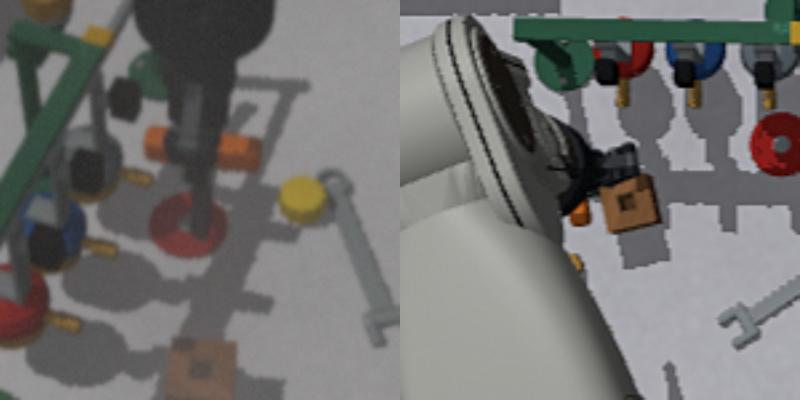

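Request:
carry_out --motion '[8,-27,-42,0,0,0,0.08,8,-54,-84,0,0,0,0.16,8,-81,-126,0,0,0,0.24,8,-108,-168,2,0,0,0.32,8,-135,-210,3,0,0,0.4,8,-155,-241,3,0.004,0.008,0.43,8,-155,-241,3,0.004,0.008,0.43,8,-155,-241,3,0.004,0.008,0.43]'

```text
t: 28.95
position: [0.6419, -0.0318, 0.2944]
eef_rot: [[-0.969, 0.248, -0.014], [0.248, 0.969, -0.003], [0.013, -0.006, -1.0]]
wrist_force: [0.8, 0.4, -0.8]
finger_gap: 0.0147
```

```bash
cat > kv.py <<'E'
from h import *
import sys
s=sense();p=s["position"]*1000;R=s["eef_rot"]
th=np.arctan2(R[1,0],R[0,0])
dz=float(sys.argv[2]) if len(sys.argv)>2 else 82.5
tip=p+R[:,2]*dz; print('pos',np.round(p,1),'tip nominal',np.round(tip,1),'th',round(th,3),'tilt',np.round(R[:2,2],4))
ims=[]
for k in("side","top"):
    c=camera(k);P,_=cloud(c);X=P*1000
    m=(np.hypot(X[:,0]-tip[0],X[:,1]-tip[1])<20)&(X[:,2]>tip[2]-5)&(X[:,2]<tip[2]+62)&(X[:,2]>206);d=X[m]
    print(k,len(d))
    f=cv2.resize(c["frame"],None,fx=6,fy=6,interpolation=cv2.INTER_CUBIC)
    xs,ys=R[:,0],R[:,1]
    for h,a in((0,4),(8,6),(60,6)):
        q=[(p+R[:,2]*(dz-h)+a*sx*xs+a*sy*ys)/1000 for sx,sy in((1,1),(1,-1),(-1,-1),(-1,1))]
        cv2.polylines(f,[((proj(c,q)+.5)*6-.5).astype(int)],True,(255,255,0),1)
    B=np.array([644.5,-30.5,199]); t=np.linspace(0,6.283,60)
    q=np.column_stack([B[0]+21*np.cos(t),B[1]+21*np.sin(t),B[2]+0*t])/1000
    cv2.polylines(f,[((proj(c,q)+.5)*6-.5).astype(int)],True,(0,255,0),1)
    u,v=(proj(c,[B/1000])[0]*6).astype(int)
    ims.append(f[v-220:v+180,u-200:u+200])
cv2.imwrite(f"pics/{sys.argv[1]}.png",np.hstack(ims))
E
python3 kv.py w
```

```text
pos [641.9 -31.8 294.4] tip nominal [640.7 -32.1 211.9] th 2.891 tilt [-0.0144 -0.0029]
side 191
top 0
```

View pics/w.png

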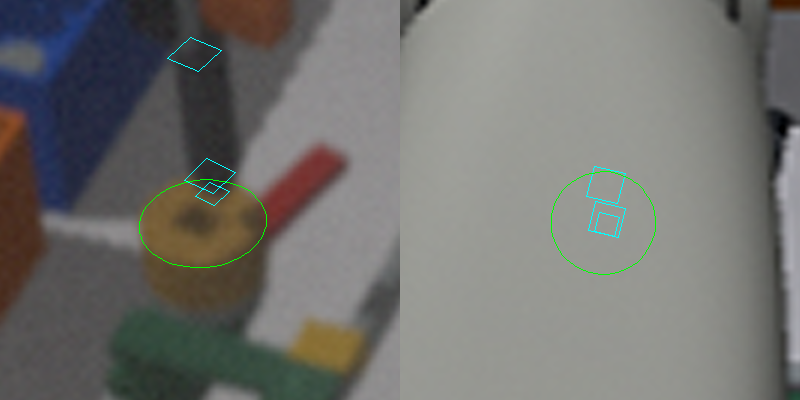

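```bash
python3 go.py 644.5 -30.5 303 2.8916; sed -i 's/,fx=6,fy=6/,fx=10,fy=10/; s/\*6-.5/*10-.5/g; s/\*6)/*10)/; s/v-220:v+180,u-200:u+200/v-400:v+200,u-200:u+200/' kv.py; python3 kv.py w2
```

```text
t 29.05 pos [641.5 -30.3 296.9] th 2.894 j [-0.05  0.55  0.6   1.63 -0.    0.2 ] F [-0.3 -0.1 -0.3] gap 15.0
shift [-2.9  0.5 -6.2] turn [-0.006 -0.01   0.002] rows 0.13615916795047814 0.07762553814560277
pos [641.5 -30.3 296.9] tip nominal [640.6 -30.6 214.4] th 2.894 tilt [-0.011  -0.0032]
side 191
top 0
```

View pics/w2.png

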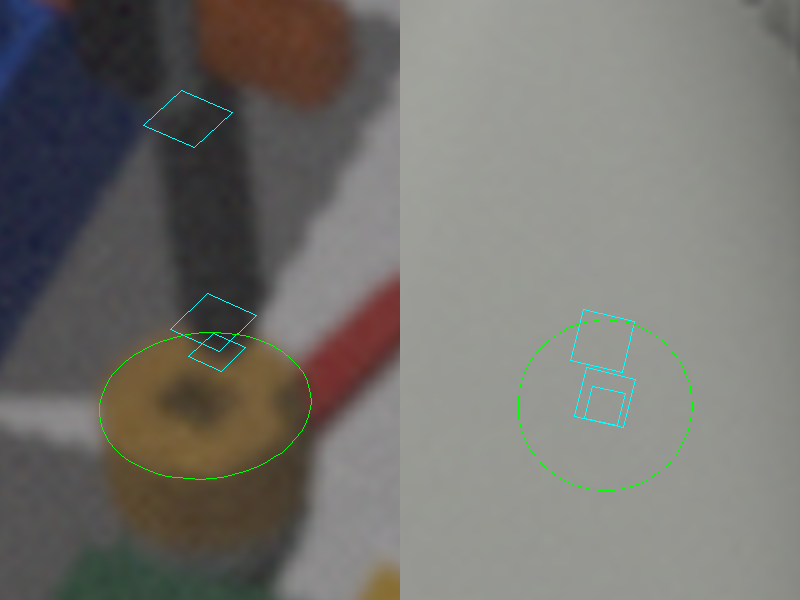

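```bash
python3 go.py 646.8 -30.5 294 2.8916;python3 go.py 646.8 -30.5 294 2.8916
```

```text
t 29.15 pos [641.6 -29.9 298.4] th 2.895 j [-0.04  0.54  0.6   1.63 -0.    0.2 ] F [-0.1 -1.1 -0.4] gap 14.8
shift [-5.2  0.7  4.4] turn [-0.005 -0.007  0.003] rows 0.13623138205919522 0.06435830649620923
t 29.15 pos [641.6 -29.9 298.4] th 2.895 j [-0.04  0.54  0.6   1.63 -0.    0.2 ] F [-0.1 -1.1 -0.4] gap 14.8
shift [-5.2  0.7  4.4] turn [-0.005 -0.007  0.003] rows 0.13623138205919522 0.06435830649620923
```

Request:
carry_out --motion '[8,-4,0.5,0,-0.003,-0.004,0,8,-4,0.5,0,-0.003,-0.004,0,8,-4,0.5,0,-0.003,-0.004,0,8,-4,0.5,0,-0.003,-0.004,0,8,-4,0.5,0,-0.003,-0.004,0,8,-4,0.5,0,-0.003,-0.004,0,8,-4,0.5,0,-0.003,-0.004,0,8,-4,0.5,0,-0.003,-0.004,0]'

```text
t: 29.95
position: [0.6465, -0.0317, 0.2981]
eef_rot: [[-0.969, 0.246, -0.004], [0.246, 0.969, -0.002], [0.003, -0.003, -1.0]]
wrist_force: [0.0, -0.8, -1.7]
finger_gap: 0.0145
```

```bash
python3 go.py 646.8 -30.5 288 2.8916;python3 kv.py w3; python3 go.py 646.8 -30.5 288 2.8916
```

```text
t 29.95 pos [646.5 -31.7 298.1] th 2.893 j [-0.05  0.55  0.61  1.63 -0.    0.2 ] F [ 0.  -0.8 -1.7] gap 14.5
shift [-0.   1.3 10.1] turn [-0.003 -0.003  0.001] rows 0.20389423913101123 0.02749994171941116
pos [646.5 -31.7 298.1] tip nominal [646.2 -31.8 215.6] th 2.893 tilt [-0.0036 -0.0018]
side 189
top 0
t 30.05 pos [646.5 -31.7 298.1] th 2.893 j [-0.05  0.55  0.61  1.63 -0.    0.2 ] F [ 0.7  0.3 -0.9] gap 15.1
shift [-0.   1.2 10.1] turn [-0.003 -0.003  0.001] rows 0.20417215156653795 0.02725229462884034
```

View pics/w3.png

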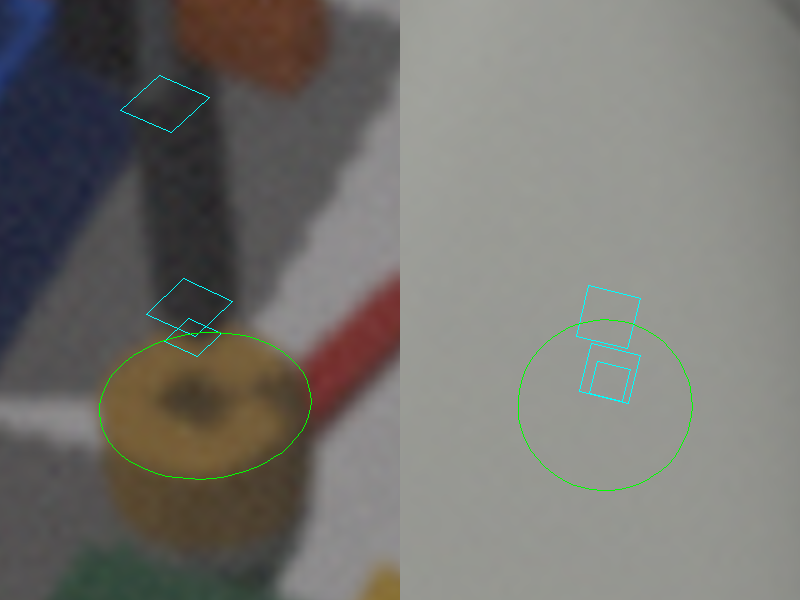

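Request:
carry_out --motion '[8,-1.3,1,4,-0.003,-0.003,0,8,-1.3,1,8,-0.003,-0.003,0,8,-1.3,1,12,-0.003,-0.003,0,8,-1.3,1,12,-0.003,-0.003,0,8,-1.3,1,12,-0.003,-0.003,0,8,-1.3,1,12,-0.003,-0.003,0,8,-1.3,1,12,-0.003,-0.003,0]'

```text
t: 30.75
position: [0.648, -0.031, 0.2864]
eef_rot: [[-0.969, 0.246, 0.001], [0.246, 0.969, 0.0], [-0.001, 0.001, -1.0]]
wrist_force: [-0.7, -0.6, -0.9]
finger_gap: 0.0154
```

```bash
python3 kv.py w4; python3 go.py 648 -31 288 2.8916
```

```text
pos [648.  -31.  286.4] tip nominal [648.1 -31.  203.9] th 2.893 tilt [0.0006 0.0004]
side 183
top 0
t 30.85 pos [648.  -31.  286.4] th 2.893 j [-0.05  0.55  0.58  1.6   0.    0.2 ] F [-0.  -0.6 -0.2] gap 15.3
shift [ 0.   0.  -1.6] turn [0.001 0.001 0.001] rows 0.03167909791784194 0.009231597956435168
```

View pics/w4.png

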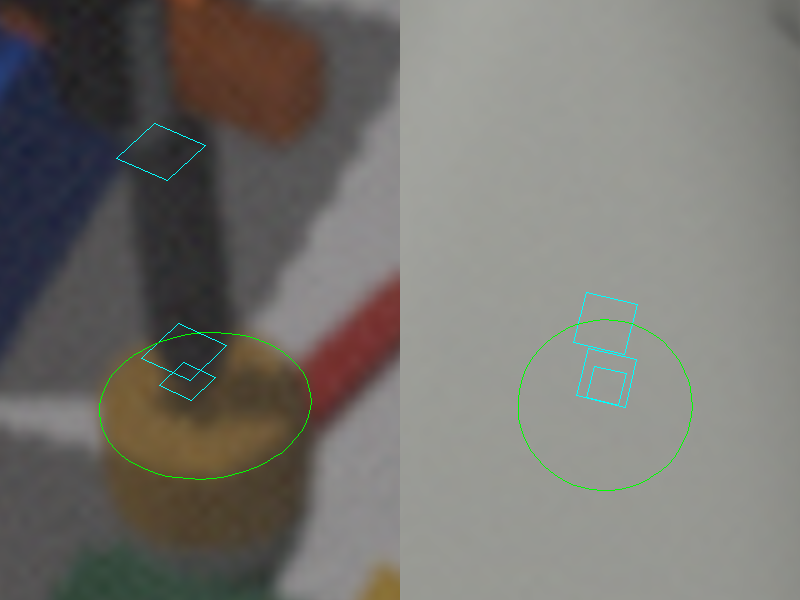

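Request:
carry_out --motion '[8,0,0,2,0,0,0,8,0,0,4,0,0,0,8,0,0,6,0,0,0,8,0,0,8,0,0,0,8,0,0,9,0,0,0,8,0,0,9,0,0,0]'

```text
t: 31.45
position: [0.6478, -0.031, 0.2769]
eef_rot: [[-0.969, 0.246, -0.0], [0.246, 0.969, 0.0], [0.0, 0.0, -1.0]]
wrist_force: [-0.8, 0.5, -1.1]
finger_gap: 0.0149
```

```bash
python3 kv.py w5; python3 go.py 648 -31 277 2.8916
```

```text
pos [647.8 -31.  276.9] tip nominal [647.8 -31.  194.4] th 2.893 tilt [-0.0003  0.0004]
side 166
top 0
t 31.55 pos [648.  -31.  277.2] th 2.893 j [-0.05  0.55  0.55  1.57  0.    0.2 ] F [ 0.4 -0.4 -1.5] gap 14.8
shift [-0.  -0.   0.2] turn [0.    0.    0.001] rows 0.004117140247537601 0.008686825179822368
```

View pics/w5.png

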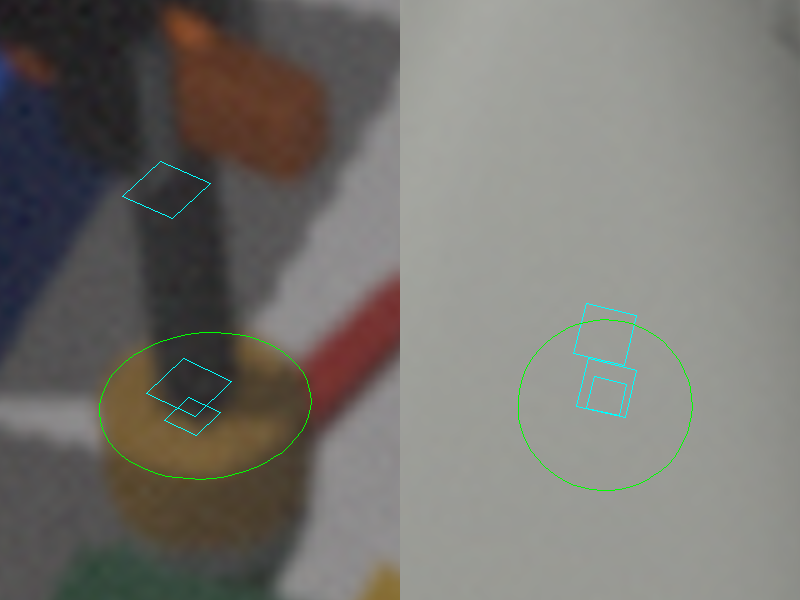

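Request:
carry_out --motion '[8,0,0,1,0,0,0,8,0,0,2,0,0,0,8,0,0,3,0,0,0,8,0,0,4,0,0,0,8,0,0,5,0,0,0,8,0,0,5,0,0,0]'

```text
t: 32.15
position: [0.648, -0.031, 0.2731]
eef_rot: [[-0.969, 0.246, 0.001], [0.246, 0.969, 0.0], [-0.001, 0.001, -1.0]]
wrist_force: [-1.0, 0.5, 3.4]
finger_gap: 0.0147
```

```bash
python3 go.py 648 -31 272 2.8916; python3 -c "
from bench import *
print(sense()['wrist_torque'])"
```

```text
t 32.15 pos [648.  -31.  273.1] th 2.893 j [-0.05  0.55  0.54  1.56  0.    0.2 ] F [-1.   0.5  3.4] gap 14.7
shift [ 0.  -0.   1.1] turn [0.001 0.001 0.001] rows 0.021984890140255047 0.013025165743421859
[0.10592533 0.41981623 0.02817463]
```

Request:
carry_out --motion '[8,0.5,0,0,0,0,0,8,1,0,0,0,0,0,8,1,0,1,0,0,0,8,1,0,2,0,0,0,8,1,0,2,0,0,0]'

```text
t: 32.65
position: [0.6468, -0.0307, 0.2691]
eef_rot: [[-0.969, 0.246, -0.001], [0.246, 0.969, 0.0], [0.001, 0.0, -1.0]]
wrist_force: [-0.1, 0.7, -1.4]
finger_gap: 0.0146
```

```bash
python3 go.py 648 -31 272 2.8916; python3 -c "
from bench import *
print(sense()['wrist_torque'])"
```

```text
t 32.65 pos [646.8 -30.7 269.1] th 2.893 j [-0.05  0.55  0.53  1.55  0.    0.2 ] F [-0.1  0.7 -1.4] gap 14.6
shift [-1.2  0.  -2.9] turn [ 0.    -0.001  0.001] rows 0.06256941897691742 0.012512838726820167
[ 0.07829661 -0.05327675  0.06227898]
```

Request:
carry_out --motion '[8,0,0,1,0,0,0,8,0,0,2,0,0,0,8,0,0,3,0,0,0,8,0,0,4,0,0,0,8,0,0,4,0,0,0,8,0,0,4,0,0,0]'

```text
t: 33.25
position: [0.647, -0.0307, 0.2662]
eef_rot: [[-0.969, 0.246, 0.0], [0.246, 0.969, 0.0], [-0.0, 0.0, -1.0]]
wrist_force: [-0.2, 0.6, -1.1]
finger_gap: 0.0149
```

```bash
python3 go.py 646.8 -31 264 2.8916; python3 kv.py w6; python3 -c "
from bench import *
print(sense()['wrist_torque'])"
```

```text
t 33.25 pos [647.  -30.7 266.2] th 2.893 j [-0.05  0.55  0.52  1.54  0.    0.2 ] F [-0.2  0.6 -1.1] gap 14.9
shift [ 0.1 -0.3  2.2] turn [0.    0.    0.001] rows 0.044251126967575515 0.00864327752007795
pos [647.  -30.7 266.2] tip nominal [647.  -30.7 183.7] th 2.893 tilt [0.0002 0.0004]
side 129
top 0
[ 0.00339702  0.04338414 -0.04675961]
```

View pics/w6.png

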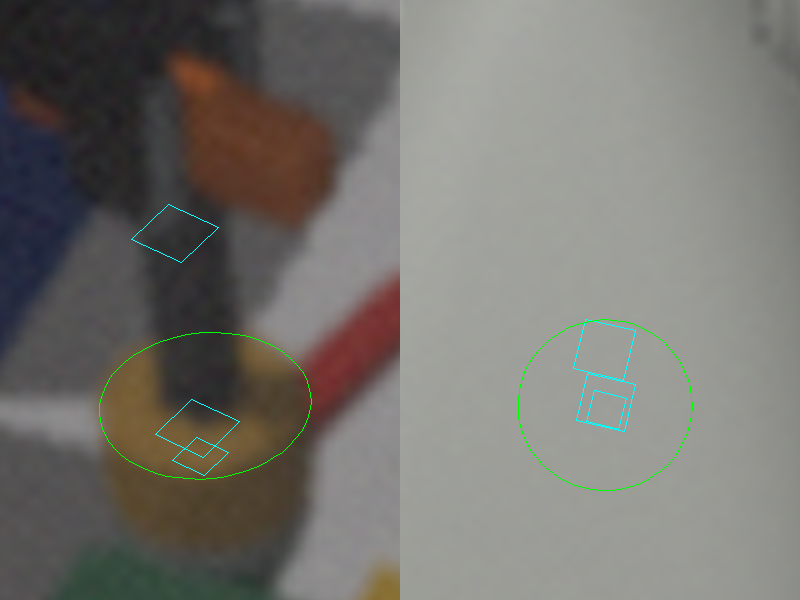

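Request:
carry_out --motion '[8,0,-0.2,0.5,0,0,0.14,8,0.1,-0.4,0.5,0,0,0.28,8,0.1,-0.5,0.5,0,0,0.42,8,0.2,-0.7,0.5,0,0,0.56,8,0.3,-0.8,0.5,0,0,0.7,8,0.4,-1,0.5,0,0,0.84,8,0.6,-1.1,0.5,0,0,0.98,8,0.7,-1.2,0.5,0,0,1.1]'

```text
t: 34.15
position: [0.6461, -0.0314, 0.2658]
eef_rot: [[-0.216, 0.976, 0.001], [0.976, 0.216, 0.001], [0.001, 0.001, -1.0]]
wrist_force: [-0.4, 1.3, -0.8]
finger_gap: 0.0151
```

```bash
python3 go.py 646.8 -31 265 1.55; python3 kv.py x; python3 -c "
from bench import *
print(sense()['wrist_torque'])"
```

```text
t 34.15 pos [646.1 -31.4 265.8] th 1.788 j [-0.05  0.54  0.52  1.54  0.    1.3 ] F [-0.4  1.3 -0.8] gap 15.1
shift [0.2 0.8 0.8] turn [ 0.001 -0.001  0.238] rows 0.022874317068297626 1.5871918107007614
pos [646.1 -31.4 265.8] tip nominal [646.1 -31.3 183.3] th 1.788 tilt [0.0005 0.001 ]
side 104
top 0
[ 0.25944938 -0.04111594  0.02214425]
```

View pics/x.png

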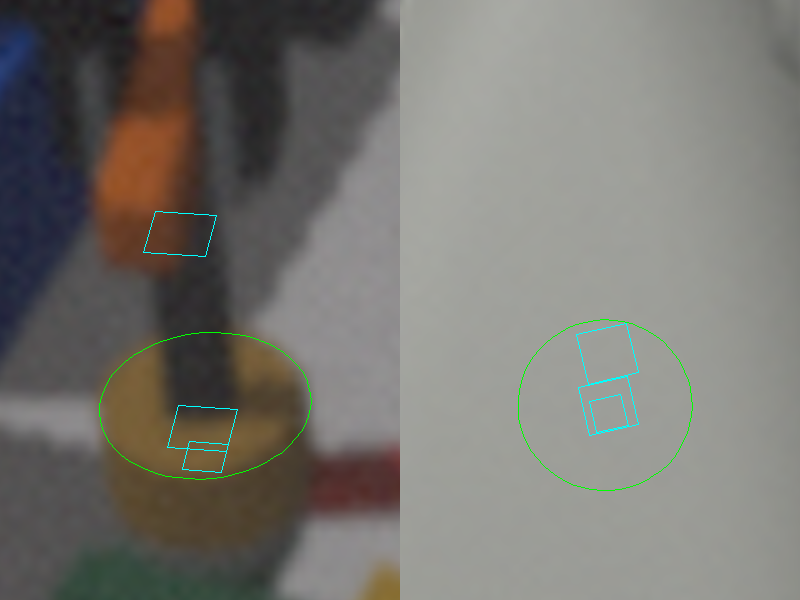

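Request:
carry_out --motion '[8,0,-0.1,0,0,0,0.08,8,0,-0.2,0,0,0,0.16,8,0,-0.2,0,0,0,0.22,8,0,-0.2,0,0,0,0.26,8,0,-0.2,0,0,0,0.26,8,0,-0.2,0,0,0,0.26]'

```text
t: 34.85
position: [0.6459, -0.0315, 0.2658]
eef_rot: [[0.036, 0.999, 0.0], [0.999, -0.036, 0.001], [0.001, 0.0, -1.0]]
wrist_force: [-0.3, 0.8, -0.0]
finger_gap: 0.0148
```

```bash
cat > arm.py <<'E'
from h import *
s=sense();print('torque',s["wrist_torque"],'F',s["wrist_force"],'th',np.arctan2(s["eef_rot"][1,0],s["eef_rot"][0,0]),s["position"])
c=camera("side");P,_=cloud(c);X=P*1000
hsv=cv2.cvtColor(c["frame"],cv2.COLOR_BGR2HSV)
p=X[(X[:,0]>560)&(X[:,0]<626)&(X[:,1]<5)&(X[:,1]>-115)&(X[:,2]>165)&(X[:,2]<186)]
B=(645.2,-30.5)
def g(a):
    d=p-[B[0],B[1],2.5];c,s=np.cos(a[0]),np.sin(a[0]);return box(np.column_stack([c*d[:,0]+s*d[:,1],-s*d[:,0]+c*d[:,1],d[:,2]]),(0,-7,168),(72,7,176))
r=min((least_squares(g,[a0],loss='soft_l1') for a0 in(-2.2,-2.6,-3.0,-3.2)),key=lambda r:r.cost)
a=r.x[0];print('arm',len(p),a,'keeper~',-a-1.6+0,)
u,v=(proj(c,[[.645,-.03,.19]])[0]).astype(int)
cv2.imwrite("pics/arm%d.png"%int(s["t"]*100),cv2.resize(c["frame"][v-60:v+60,u-60:u+60],(480,480),interpolation=cv2.INTER_CUBIC));print(int(s["t"]*100))
E
python3 arm.py
```

```text
torque [0.31852014 0.02923471 0.13465536] F [-0.30838568  0.77547156 -0.01926982] th 1.535284505756142 [ 0.64585278 -0.03153114  0.26582657]
arm 344 -2.861234898328721 keeper~ 1.2612348983287207
3485
```

Request:
carry_out --motion '[8,0,0,0,0,0,0.05,8,0,-0.1,0,0,0,0.1,8,0,-0.1,0,0,0,0.15,8,0,-0.1,0,0,0,0.15,8,0,-0.1,0,0,0,0.15]'

```text
t: 35.4
position: [0.6457, -0.0316, 0.2658]
eef_rot: [[0.185, 0.983, 0.0], [0.983, -0.185, 0.001], [0.001, 0.0, -1.0]]
wrist_force: [-0.7, 1.6, -0.2]
finger_gap: 0.0149
```

```bash
python3 arm.py; cp pics/arm3535.png pics/arm_z.png; ls pics | tail -30 | tr '\n' ' '
```

```text
torque [0.40189866 0.07802126 0.06168919] F [-0.71875422  1.60270055 -0.18774591] th 1.3846144502971598 [ 0.64567665 -0.03160536  0.26580525]
arm 337 -2.9115470004540485 keeper~ 1.3115470004540484
3540
e2.png f.png f2.png g.png g2.png h.png i.png j.png k.png k2.png l.png l2.png lock.png m.png n.png o.png p.png p2.png r.png r2.png s.png u.png v.png w.png w2.png w3.png w4.png w5.png w6.png x.png cp: cannot stat 'pics/arm3535.png': No such file or directory
```

View pics/arm3540.png

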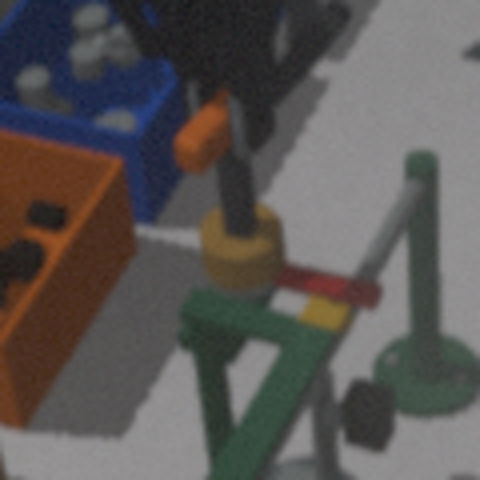

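```bash
cat > arm2.py <<'E'
from h import *
s=sense();print('torque',np.round(s["wrist_torque"],2),'F',np.round(s["wrist_force"],1),'th',np.arctan2(s["eef_rot"][1,0],s["eef_rot"][0,0]),s["position"])
c=camera("side");hsv=cv2.cvtColor(c["frame"],cv2.COLOR_BGR2HSV)
m=((hsv[...,0]<6)|(hsv[...,0]>172))&(hsv[...,1]>110)
P,uv=cloud(c,m);X=P*1000
k=(X[:,0]>555)&(X[:,0]<630)&(X[:,1]<20)&(X[:,1]>-120)&(X[:,2]>160)&(X[:,2]<190)
p=X[k];print(len(p),np.round(np.median(p,0)))
a=np.arctan2(np.median(p[:,1])+30.5,np.median(p[:,0])-645.2)
vx,vy,_,_=cv2.fitLine(p[:,:2].astype(np.float32),cv2.DIST_HUBER,0,.01,.01).ravel()
print('dir from boss',a,'line',np.arctan2(-vy,-vx) if vx>0 else np.arctan2(vy,vx))
for s_ in (1.4,1.25,1.1):
    d=np.pi-.029+ (1.4-s_)
    print(s_,'tip proj',np.round(proj(c,[[.6452+.072*np.cos(d),-.0305+.072*np.sin(d),.1745]])[0],1))
q=uv[k];print('tip pix red: max u',q[:,0].max(),'mean v of rightmost',q[q[:,0]>=q[:,0].max()-1][:,1].mean())
E
python3 arm2.py
```

```text
torque [0.39 0.07 0.06] F [0.6 2.1 0.2] th 1.384245663236548 [ 0.64569149 -0.03162865  0.26582413]
56 [604. -26. 178.]
dir from boss 3.02932603890138 line -3.1285584
1.4 tip proj [288.8 221.8]
1.25 tip proj [290.4 218.1]
1.1 tip proj [291.3 214.4]
tip pix red: max u 281 mean v of rightmost 218.0
```

Request:
carry_out --motion '[8,0,0,0,0,0,0.04,8,0,0,0,0,0,0.08,8,0,0,0,0,0,0.1,8,0,0,0,0,0,0.1]'

```text
t: 35.9
position: [0.6456, -0.0316, 0.2658]
eef_rot: [[0.283, 0.959, 0.0], [0.959, -0.283, 0.001], [0.001, -0.0, -1.0]]
wrist_force: [-0.8, 2.0, 0.8]
finger_gap: 0.0148
```

```bash
python3 arm2.py
```

```text
torque [0.45 0.22 0.23] F [-0.8  2.   0.8] th 1.28380825095199 [ 0.64564795 -0.0316099   0.265799  ]
48 [604. -25. 179.]
dir from boss 3.019299205542162 line -3.0122929
1.4 tip proj [288.8 221.8]
1.25 tip proj [290.4 218.1]
1.1 tip proj [291.3 214.4]
tip pix red: max u 280 mean v of rightmost 218.4
```

Request:
carry_out --motion '[8,0,0,0,0,0,0.04,8,0,0,0,0,0,0.08,8,0,0,0,0,0,0.08,8,0,0,0,0,0,0.08]'

```text
t: 36.35
position: [0.6456, -0.0317, 0.2658]
eef_rot: [[0.358, 0.934, 0.0], [0.934, -0.358, 0.001], [0.001, -0.0, -1.0]]
wrist_force: [-1.0, 1.7, 2.1]
finger_gap: 0.0146
```

```bash
python3 arm2.py; python3 arm.py
```

```text
torque [0.52 0.3  0.33] F [-1.   1.7  2.1] th 1.2042113311061045 [ 0.6456359  -0.03167347  0.26580377]
44 [605. -25. 179.]
dir from boss 3.015180335623168 line -3.066988
1.4 tip proj [288.8 221.8]
1.25 tip proj [290.4 218.1]
1.1 tip proj [291.3 214.4]
tip pix red: max u 280 mean v of rightmost 217.66666666666666
torque [0.54218754 0.32055293 0.34747741] F [-1.25247562  1.89017847  1.5320122 ] th 1.2039225416140973 [ 0.64562052 -0.03168374  0.26577429]
arm 342 -2.976252678814131 keeper~ 1.3762526788141307
3640
```

Request:
carry_out --motion '[8,0,0,0,0,0,-0.07,8,0,0,0,0,0,-0.14,8,0,0,0,0,0,-0.2,8,0,0,0,0,0,-0.2,8,0,0,0,0,0,-0.2]'

```text
t: 36.95
position: [0.6458, -0.0318, 0.2655]
eef_rot: [[0.169, 0.986, 0.0], [0.986, -0.169, 0.001], [0.001, 0.0, -1.0]]
wrist_force: [-0.3, 2.9, -0.5]
finger_gap: 0.0147
```

```bash
python3 arm.py
```

```text
torque [0.49701662 0.11564614 0.03588039] F [-0.29867171  2.88216656 -0.49602456] th 1.4013321177309823 [ 0.64577071 -0.0318159   0.26550001]
arm 333 -2.93186285890445 keeper~ 1.3318628589044499
3695
```

Request:
carry_out --motion '[8,0.5,0,-2,0,0,0,8,0.5,0,-6,0,0,0,8,0.5,0,-10,0,0,0,8,0.5,0,-15,0,0,0,8,0.5,0,-20,0,0,0,8,0.5,0,-27,0,0,0,8,0.5,0,-35,0,0,0,8,0.5,0,-40,0,0,0]'

```text
t: 37.8
position: [0.646, -0.0313, 0.307]
eef_rot: [[0.167, 0.986, 0.002], [0.986, -0.167, 0.0], [0.001, 0.002, -1.0]]
wrist_force: [0.7, -0.8, -1.0]
finger_gap: 0.0148
```

```bash
python3 arm.py; python3 go.py 447.6 178.2 305 3.322
```

```text
torque [-0.01281662 -0.03011694  0.01894957] F [ 0.70172384 -0.76451897 -0.99698512] th 1.4027530961917558 [ 0.64604894 -0.03134777  0.30697857]
arm 328 -2.933139523062329 keeper~ 1.333139523062329
3779
t 37.85 pos [646.3 -31.3 307.7] th 1.403 j [-0.05  0.55  0.63  1.65  0.    1.69] F [-0.3 -0.  -0.7] gap 15.0
shift [ 173.3 -230.9    2.2] turn [ 0.003  0.002 -1.919] rows 5.7754021646769855 12.795008928260877
```

```bash
ls -t pics | head -1; cp pics/$(ls -t pics | head -1) pics/lockz.png
```

```text
arm3779.png
```

View pics/lockz.png

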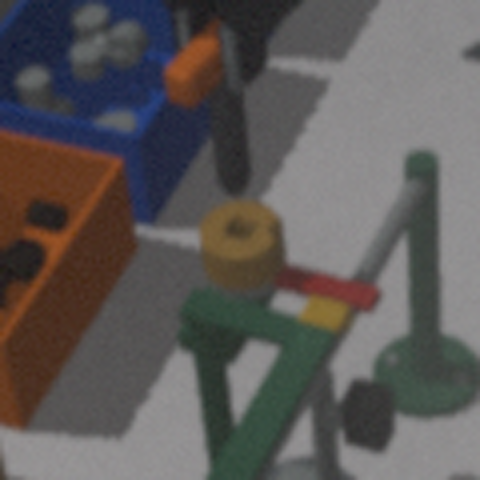

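Request:
carry_out --motion '[8,25,-33,0,0,0,-0.14,8,50,-66,0,0,0,-0.28,8,75,-99,0,0,0,-0.42,8,100,-132,0,0,0,-0.56,8,125,-165,0,0,0,-0.7,8,150,-198,0,0,0,-0.84,8,173,-231,0,0,0,-0.98,8,173,-231,0,0,0,-1.12]'

```text
t: 38.65
position: [0.4438, 0.1806, 0.3065]
eef_rot: [[-0.821, 0.571, -0.0], [0.571, 0.821, 0.002], [0.001, 0.001, -1.0]]
wrist_force: [0.5, -0.0, -0.9]
finger_gap: 0.0148
```

Request:
carry_out --motion '[8,0,0,0,0,0,-0.14,8,0,0,0,0,0,-0.28,8,0,0,0,0,0,-0.42,8,0,0,0,0,0,-0.56,8,0,0,0,0,0,-0.7,8,0,0,0,0,0,-0.8,8,0,0,0,0,0,-0.8,8,0,0,0,0,0,-0.8]'

```text
t: 39.45
position: [0.447, 0.1779, 0.3059]
eef_rot: [[-0.984, -0.178, 0.0], [-0.178, 0.984, 0.0], [-0.001, 0.0, -1.0]]
wrist_force: [-0.5, -0.1, -1.8]
finger_gap: 0.0149
```

```bash
python3 go.py 447.6 178.2 160 3.322; sed 's/p\[:,0\]/p[:,0]/' m.py > m2.py; python3 - <<'E'
from h import *
c=camera("top")
P,_=cloud(c);X=P*1000
p=X[(X[:,0]>565)&(X[:,0]<628)&(X[:,1]<0)&(X[:,1]>-60)&(X[:,2]>169)&(X[:,2]<180)]
print(len(p));
B=(644.8,-30.5)
for a0 in(-3.4,-3.17,-3.0,-2.8):
    def g(a):
        d=p-[B[0],B[1],0];c_,s=np.cos(a[0]),np.sin(a[0]);return box(np.column_stack([c_*d[:,0]+s*d[:,1],-s*d[:,0]+c_*d[:,1],d[:,2]]),(0,-7,168),(72,7,176))
    r=least_squares(g,[a0],loss='soft_l1');print(r.x,r.cost)
u,v=proj(c,[[.61,-.03,.18]])[0].astype(int)
cv2.imwrite("pics/lt.png",cv2.resize(c["frame"][v-40:v+40,u-40:u+40],(480,480),interpolation=cv2.INTER_CUBIC))
E
```

```text
t 39.45 pos [447.  177.9 305.9] th -2.962 j [0.38 0.18 0.1  1.48 0.   0.2 ] F [-0.5 -0.1 -1.8] gap 14.9
shift [-6.000e-01  1.000e-01  1.459e+02] turn [ 0.     0.001 -0.001] rows 2.9178916358088047 0.009671942813629061
133
[-3.14489971] 223.8953338014668
[-3.14489981] 223.8953338007708
[-3.14490048] 223.89533380698927
[-3.14489971] 223.89533380143692
```

View pics/lt.png

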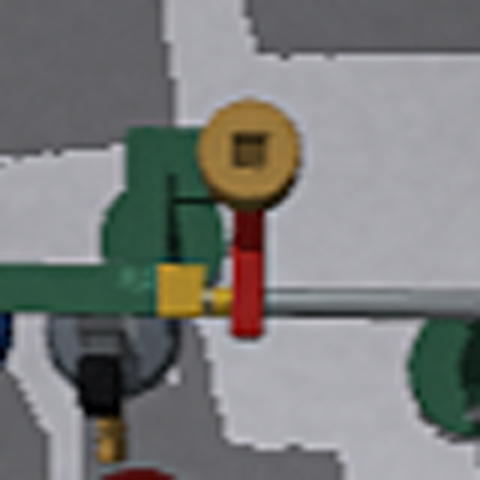

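Request:
carry_out --motion '[8,-0.5,0,40,0,0,0,8,-0.5,0,85,0,0,0,8,-0.5,0,125,0,0,0,8,-0.5,0,158,0,0,0,8,-0.5,0,160,0,0,0,8,-0.5,0,160,0,0,0,8,-0.5,0,160,0,0,0]'

```text
t: 40.2
position: [0.4491, 0.1787, 0.1478]
eef_rot: [[-0.984, -0.18, 0.004], [-0.18, 0.984, 0.002], [-0.004, 0.001, -1.0]]
wrist_force: [0.7, -0.5, -0.1]
finger_gap: 0.0147
```

```bash
python3 go.py 447.6 178.2 92.5 3.322; python3 - <<'E'
from h import *
c=camera("side");u,v=proj(c,[[.447,.178,.08]])[0].astype(int)
a=cv2.resize(c["frame"][v-40:v+40,u-40:u+40],(480,480),interpolation=cv2.INTER_CUBIC)
cv2.imwrite("pics/y.png",a)
E
```

```text
t 40.2 pos [449.1 178.7 147.8] th -2.961 j [ 0.38  0.27 -0.21  1.08  0.    0.2 ] F [ 0.7 -0.5 -0.1] gap 14.7
shift [ 1.8 -0.3 55.3] turn [0.001 0.004 0.   ] rows 1.1069618259168157 0.027678443986257635
```

View pics/y.png

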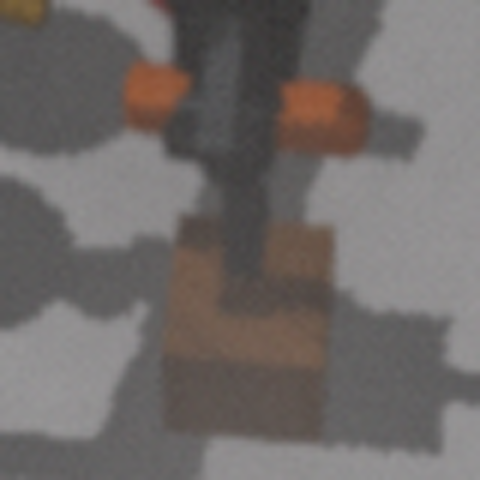

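```bash
cat > kh.py <<'E'
from h import *
import sys
s=sense();p=s["position"]*1000;R=s["eef_rot"];dz=82.5
print(p,R[:2,2])
c=camera("side");S=10
f=cv2.resize(c["frame"],None,fx=S,fy=S,interpolation=cv2.INTER_CUBIC)
def dr(q,col): cv2.polylines(f,[((proj(c,np.array(q)/1000)+.5)*S-.5).astype(int)],True,col,1)
for h,a in((0,4),(8,6),(60,6)):
    dr([p+R[:,2]*(dz-h)+a*sx*R[:,0]+a*sy*R[:,1] for sx,sy in((1,1),(1,-1),(-1,-1),(-1,1))],(255,255,0))
a=.225;H=np.array([446,177.4])
for z,w,col in((50,25,(0,255,0)),(50,7.75,(0,255,0)),(0,25,(255,0,255))):
    dr([[H[0]+w*(sx*np.cos(a)-sy*np.sin(a)),H[1]+w*(sx*np.sin(a)+sy*np.cos(a)),z] for sx,sy in((1,1),(1,-1),(-1,-1),(-1,1))],col)
u,v=(proj(c,[[.447,.178,.07]])[0]*S).astype(int)
cv2.imwrite(f"pics/{sys.argv[1]}.png",f[v-300:v+300,u-300:u+300])
E
python3 kh.py y2; python3 go.py 447.6 178.2 92.5 3.322
```

```text
[449.26015021 178.72639678 148.03755073] [0.00441986 0.00203428]
t 40.3 pos [449.2 178.7 148. ] th -2.961 j [ 0.38  0.27 -0.21  1.08  0.    0.2 ] F [ 1.1 -0.4 -0.8] gap 14.6
shift [ 1.9 -0.3 55.5] turn [0.001 0.005 0.001] rows 1.1099197371605851 0.03294908883098756
```

View pics/y2.png

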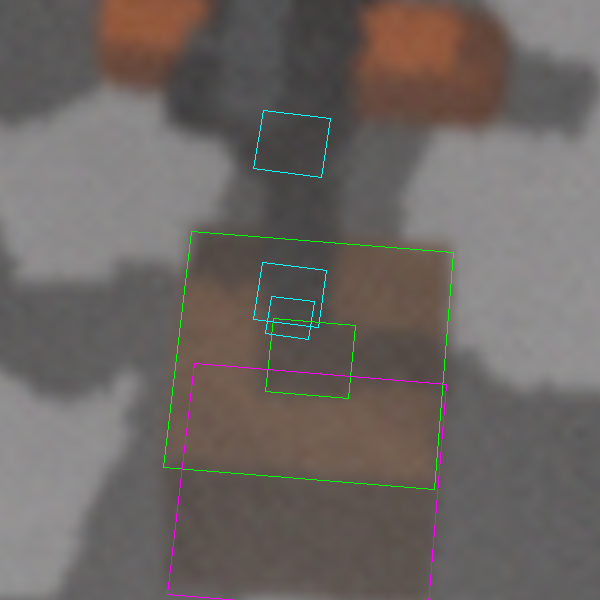

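Request:
carry_out --motion '[8,1.7,-0.3,5,0.001,0.004,0,8,1.7,-0.3,12,0.001,0.004,0,8,1.7,-0.3,18,0.001,0.004,0,8,1.7,-0.3,22,0.001,0.004,0,8,1.7,-0.3,26,0.001,0.004,0,8,1.7,-0.3,30,0.001,0.004,0,8,1.7,-0.3,30,0.001,0.004,0]'

```text
t: 41.0
position: [0.4461, 0.1775, 0.1152]
eef_rot: [[-0.984, -0.18, -0.003], [-0.18, 0.984, -0.001], [0.003, -0.001, -1.0]]
wrist_force: [1.4, 1.4, -1.3]
finger_gap: 0.0146
```

```bash
python3 go.py 447.6 178.2 92.5 3.322
```

```text
t 41.0 pos [446.1 177.5 115.2] th -2.96 j [ 0.38  0.3  -0.26  1.01 -0.    0.2 ] F [ 1.4  1.4 -1.3] gap 14.6
shift [-1.6  0.4 22.7] turn [-0.001 -0.003  0.001] rows 0.45537855413014183 0.024286817043900406
```

Request:
carry_out --motion '[8,-1,0.3,5,0,-0.002,0,8,-1,0.3,10,0,-0.002,0,8,-1,0.3,15,0,-0.002,0,8,-1,0.3,19,0,-0.002,0,8,-1,0.3,22,0,-0.002,0,8,-1,0.3,22,0,-0.002,0]'

```text
t: 41.6
position: [0.4464, 0.1778, 0.0932]
eef_rot: [[-0.984, -0.18, -0.002], [-0.18, 0.984, -0.001], [0.003, -0.001, -1.0]]
wrist_force: [-0.3, 0.8, -1.0]
finger_gap: 0.0152
```

```bash
python3 go.py 447.6 178.2 92.5 3.322
```

```text
t 41.6 pos [446.4 177.8  93.2] th -2.96 j [ 0.38  0.33 -0.29  0.95 -0.    0.2 ] F [-0.3  0.8 -1. ] gap 15.2
shift [-1.2  0.2  0.7] turn [-0.001 -0.003  0.001] rows 0.028783161080068682 0.019300629558952263
```

Release and retreat.

Request:
carry_out --motion '[40,0,0,0,0,0,0,40,0,0,0,0,0,0,40,0,0,0,0,0,0,40,0,0,0,0,0,0,40,0,0,-15,0,0,0,40,0,0,-45,0,0,0,40,0,0,-90,0,0,0,40,0,0,-130,0,0,0]'

```text
t: 42.4
position: [0.4467, 0.1779, 0.2253]
eef_rot: [[-0.984, -0.18, -0.002], [-0.18, 0.984, -0.001], [0.002, -0.001, -1.0]]
wrist_force: [0.9, 0.4, -0.4]
finger_gap: 0.04
```

Request:
carry_out --motion '[40,20,-45,0,0,0,0,40,40,-90,0,0,0,0,40,60,-135,0,0,0,0,40,80,-180,0,0,0,0,40,90,-225,0,0,0,0,40,100,-270,0,0,0,0,40,100,-315,0,0,0,0,40,100,-350,0,0,0,0]'

```text
t: 43.2
position: [0.4115, -0.1868, 0.2246]
eef_rot: [[-0.984, -0.178, -0.0], [-0.178, 0.984, -0.002], [0.001, -0.002, -1.0]]
wrist_force: [0.3, 0.3, 0.9]
finger_gap: 0.04
```

```bash
sed -i 's/p=X\[(X\[:,0\]>600)&(X\[:,0\]<670)&(X\[:,1\]<-55)&(X\[:,1\]>-140)/p=X[(X[:,0]>570)\&(X[:,0]<625)\&(X[:,1]<-12)\&(X[:,1]>-60)/' m.py; python3 m.py; python3 l.py | grep -E "^(cap|wrench|disc|gauge|nut)"
```

```text
red side 258 grip in rack [-34.5 196.3 160.5]
red top 98 grip in rack [-34.  197.7 157.1]
blue side 239 grip in rack [-34.8 124.  160.3]
blue top 89 grip in rack [-33.8 125.7 157.8]
grey side 226 grip in rack [-34.9  49.4 160.7]
grey top 89 grip in rack [-34.8  48.6 157.7]
side rack [ 5.88306e+02 -1.89540e+01 -2.60000e-02] 3.11
key [4.45985e+02 1.76243e+02 1.75000e-01 1.25410e+01] 0.82
holder [4.47070e+02 1.77498e+02 2.24000e-01] 0.85
boss 417 [644.8 -30.8 202.1]
arm dir 217 -3.141 keeper 1.541
top rack [ 5.89308e+02 -2.02250e+01 -1.70000e-02] 1.58
key [4.45952e+02 1.77545e+02 1.83000e-01 9.86500e+00] 1.2
holder [4.45948e+02 1.77455e+02 2.11000e-01] 0.91
boss 261 [643.7 -27.3 199.2]
arm dir 195 -3.022 keeper 1.422
both rack [ 5.88782e+02 -1.91920e+01 -2.30000e-02] 2.56
key [4.46194e+02 1.76441e+02 1.77000e-01 1.19870e+01] 0.96
holder [4.46654e+02 1.77436e+02 2.22000e-01] 0.83
boss 678 [644.8 -30.4 200.9]
arm dir 412 -3.113 keeper 1.513
320.91253245444193 178.36578948337592
254.82315404490507 204.42469191287168
cap top 0.55 [323. 274.] 142 [419. -30.  22.] 
cap top 0.21 [240. 212.] 347 [577. 174.  87.] 
cap side 0.76 [357. 292.] 264 [420. -20.  24.] 
wrench top 0.78 [306. 300.] 437 [355.  14.   7.] 
wrench side 0.58 [387. 321.] 654 [349.  29.   9.] 
disc top 0.85 [302. 246.] 393 [507.  22.   4.] 
disc top 0.7 [308. 198.] 2732 [595.  11. 177.] 
disc side 0.77 [310. 300.] 640 [507.  25.   7.] 
gauge top 0.93 [176. 282.] 503 [412. 366.  25.] 
gauge side 0.91 [304. 465.] 1101 [414. 367.  28.] 
gauge side 0.29 [249. 256.] 5168 [595.  55. 168.] 
nut side 0.62 [320. 342.] 520 [443. 181. 108.] 
nut side 0.58 [386. 320.] 709 [351.  23.   9.]
```

View pics/all.png

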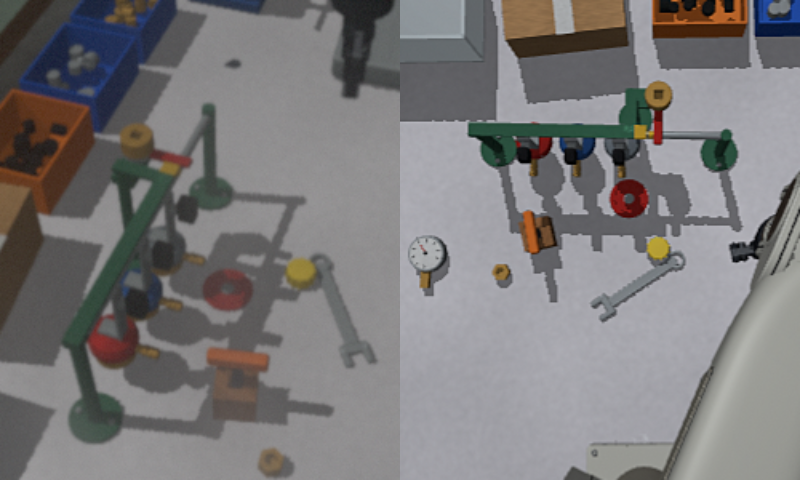

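```bash
python3 -c "
from bench import *
print(abs(sense()['joint_vel']).max()); print(job_done())"
```

```text
0.0013857489797394688
the job is handed in; nothing more can be done
None
```

The job is done and handed in at about 43.5 s of the 210 s. `job_done()` reports no verdict, so I only have my own checks to go on.

**What I did:** Three regulators were standing on the counter (red, blue, grey); I saw no fourth in any picture. I hung each one on the rail, grip to the front, and slid it under the guard past the yellow band. Then I seated the T-key about 15 mm deep in the lock and turned it clockwise until the turning torque climbed to about 0.35 N m at the stop. Last, I stood the key back in its block and moved the arm clear.

**Last checks, from both cameras:**
- **Regulators:** the grips are at rack y of about 197, 125 and 49 mm, about 34 mm in front of the rail and at the hung height.
- **Lock:** the pictures show the red arm square across the rail. The angle from depth points was rough (1.42 to 1.54 rad, past the 1.4 rad stop), so I relied on the pictures and the torque.
- **Key:** it stands about 1 mm from the block's axis, at the same height as at the start.
- **Bystanders:** the cap, wrench, disc and gauge are within measurement error of where they started. The network missed the nut in the last look, but the picture shows it in its place.

**What disagreed:**
- The side camera reads about 3 mm too high compared with the top camera and the arm.
- The grey regulator settled 3 to 4 mm from where I released it, still well past the band.
- On the way in, the key touched the rim of the recess once at about 3 N. I moved it 1 mm and it went in.

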